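# Lock the crystal press lever with its sprung hitch pin

### The arm

A 7-joint arm with a two-finger parallel gripper is mounted at the origin on the work surface. World frame = base frame: x ahead of the robot, y to its left, z up, the work surface at z = 0. Lengths are in m, angles in rad, forces in N, time in s.
With the tool pointing down it reaches from about 0.425 to 0.925 m from the base axis. Payload 6.8 kg.
Tool frame: the origin (TCP) lies on the centre line of the jaws, within the pads' length; the fingertips stand 17 mm ahead of it and the grasp point (between the pads) lies 2 mm behind it (bot.tips_ahead is the distance from the TCP to the fingertips, in m); y points along the fingers, z is the direction in which the jaws open and shut, and the axes are right-handed (so a half turn about y gives the same grasp; the last joint's range is limited). The gripper opens to 85 mm and grips with 20 to 120 N. Pads are 22 mm wide; open, the fingers measure 114 mm over their backs; the gripper's body (76 mm by 85 mm) begins 54 mm behind the grasp point. The pads swing forward as they close: fully open they stand 13 mm farther back than shut.
Start: joints at [1.098, 0.477, 0.022, 1.555, -0.011, 1.109, -0.083], TCP at [0.241, -0.631, 0.227] pointing down, gripper open.
Joint ranges: [-2.96, 2.96], [-0.34, 2.1], [-1.41, 1.46], [0.24, 2.44], [-1.37, 4.51], [0.17, 1.92], [-2.96, 2.96]. Speed limits (rad/s): [2.39, 2.39, 3.14, 3.14, 3.14, 3.14, 3.14].

### API

Orientations are given as a rotation vector (axis times angle).
In Python, from rig import bot, cams, job_done gives the robot as it stands.
- The arm moves only by the tool send_rows, never from a script. Its argument "deltas" is a list of rows, each an object with "rotation": the turn, a rotation vector about the tool's x, y, z in degrees, a list of three; "delta_pos": the shift along the tool's x, y, z in mm, a list of three; "claw": the gripper's target within -1 to 1 (fully open at 1, half-way at 0, shut at -1). In form: [{"rotation": [ax, ay, az], "delta_pos": [x, y, z], "claw": claw}, ...]. A call has 1 to 12 rows; each row is the pose to reach, as a shift and turn from the pose commanded when the call began, along the tool's axes at that moment; what a row does not reach only later rows make up. A row lasts 1/12 s, in which the tool goes at most 41.7 mm and 7.16 degrees, less where a joint would pass 70% of its speed; a pose out of reach is approached as far as the arm can. A call with a gripper value outside its range is refused whole. The fingers move at their own pace and stop on an object; "force" is the grip in N (left out, the last holds). Time passes only in rows, so rows that repeat a pose let the fingers close. It gives the time, the measured TCP pose, the force and the opening at its end, in the units of the state.
- bot.get_obs(): the state, without advancing time (a new reading comes with each control period).
- cams.camera(name): name is "scene" or "top" or "wrist"; returns a dict with "frame" (480x640x3 uint8, blue, green, red), "fovy" (degrees; the focal length in pixels is half the picture's height over the tangent of half this angle, whatever the lens; pixels are square), "cx", "cy" (the principal point, pixels), "R" (3x3) and "t" (3): a world point X has camera coordinates R X + t; the wrist camera has in their place "hand_eye" (4x4, takes a point from camera to tool coordinates, whose origin is the TCP and whose axes are the tool frame's). Camera axes: x right, y down, z forward; pixel columns grow to the right and rows downward; lengths in m; the calibration is good to about 2 mm. A picture is of the moment at which its call begins: read the wrist's pose just before it. There is no depth.
- job_done(): hands the job in, once; it reports no verdict.
The state is a dict: "clock": time; "qpos": joint angles; "qd": joint speeds; "joint_torque": joint torques, N m; "ee_pos": TCP position; "orientation": TCP orientation; "wrist_force": force on the tool from outside, world axes, zero at the start; "wrist_torque": the same for the moment, N m; "finger_gap": finger opening in m.
Only numpy, scipy, OpenCV 4.12 (cv2) and the standard library are available. Lean on these libraries where they do the work, as an engineer would, in place of code of your own. Each camera call takes 0.05 s, during which the arm holds its last target.

### The job

Lock the press's parked lever: take the red-handled hitch pin from its rest, push it gently through the cross hole of the press's square post until it is fully home, then swing its brass sprung loop over the top of the post until it snaps shut around it. Never load the press hard (keep every push on it well under 30 N), leave the other things where they are, and let go at the end.

Things in the scene. Friction and masses are not known exactly. Their poses are not given: they have to be found in the camera images.
- press: Lever-operated crystal press, fixed. Origin on the worktop under the centre of its locking post; x = the way the pin is pushed, y = towards its column, z up. Base plate 20 mm thick, x -70 to 130, y -45 to 225 mm. Column and ram head fill x -40 to 130, y 130 to 200, up to 310 mm high. The lever lies folded along y = 0, at most 70 mm high (black grip x -130 to -55, 58 mm high).
- post_top (a point): Centre of the flat top of the steel locking post AS IF screwed right up: 125 mm above the worktop. The post is square, 22 by 22 mm, and stands in the lever's round brass eye (38 mm across, eye top 85 mm above the worktop). Its real top is 3 to 18 mm lower (see lock_hole) and always 11 mm above the centre of the cross hole. The room above is free. Axes as the press.
- lock_hole (a point): Mouth centre of the 10 by 10 mm square cross hole, on the post's -x face, AS IF the post were screwed right up: 114 mm above the worktop. x points into the hole, 22 mm through to the far face. Sideways and direction are true, the height is not: the post has been screwed down 3 to 18 mm from there, differently each time, top and hole together. It does not give. Find the height by feel or look.
- pin_grip (a point): Centre of the hitch pin's red handle, where to grip: 38 mm long (along the pin), 12 wide, 12 high. Axes of the pin: x to its tip, z up (loop side). In front of it a steel shoulder 12 long, 26 wide, 16 high, its front 34 mm ahead of this point; then the 8 by 8 mm square shank with a blunt nose (last 3 mm taper to 5.6 across), ending 60 mm ahead of this point. All centred on one axis. About 130 g.
- pin_shoulder (a point): Point on the pin's axis at the front face of its shoulder; axes as the pin. It meets the mouth of the cross hole when the pin is fully home. Once let go the pin may droop at the handle by about 6 degrees in the hole's play; that is fine.
- rest: Grey pin rest fixed on the yellow mat (200 by 180 by 3 mm), foot 84 by 30 by 6 mm. Origin on the mat under the shoulder's front (within 1 mm); x as the lying pin. The pin lies level in it, axis 40 mm above the mat, loop up; lift straight up 15 mm to clear the fork round the shank. Below the handle is only an 8 mm wide pillar: fingers pass on both sides.
- loop (a joint): Angle of the sprung loop about its pivot, rad: 0 = open (standing 52 degrees up from the shank, leaning forward), 0.9 = shut (level, round shank and post). An over-centre spring holds it at either end: about 3 N along the bar's arc moves it off the open end; past 0.45 it snaps shut by itself.
- loop_bar (a point): Middle of the loop's far bar. Brass wire U, 4 mm thick, legs 27 mm clear apart, bar 35 mm from the pivot, which is on the pin's axis 6 mm behind the shoulder's front. Open: bar 27 mm above the axis, 16 mm ahead of the shoulder front; shut: level with the axis, 29 mm ahead. With the pin home, push the bar's top forward and down along its arc with closed fingers; straight down it may jam by friction.
- loupe: Chrome loupe, 29 mm across, 28 mm high, loose on the mat. Leave alone. Origin under its centre.
- spare_die: Brass die, 22 mm across, 16 mm high, loose on the mat. Leave alone. Origin under its centre.
- watch_head: Steel watch head, 40 mm across, 10 mm thick, loose in the clear plastic tray (110 by 100 by 22 mm). Leave alone. Origin under its centre.
- driver: Screwdriver 130 mm long lying on the worktop to the right. Leave alone.
Mind the look-alikes: they are no part of the job. Leave any green or turquoise look-alike of the rest alone.

How it is judged:
By the outcome, as a careful person would: the job done as asked, in the order asked, and still so for the second after the job is handed in, with the robot touching nothing.
It also fails if it takes over 72 s, if anything falls off the work surface, if the arm or the gripper's body presses on something with over 40 N, if the wrist force passes 120 N, or if a joint passes its speed limit or range.

## Working session

There is one attempt and no reset: what is moved stays moved. The work goes in short steps, Python scripts to look and compute and a tool call to move; the robot and the scene stay as the last step left them, time stands still between calls to the robot, and variables do not carry over. Pictures are saved under pics/ and viewed, and the job is handed in when it is done.

Besides the shell and the picture viewer there is one more tool, called after "Request:" as name(argument=value, ...) on one line, values as JSON. send_rows: Moves the arm, as the interface text tells. Its arguments: {"type":"object","properties":{"deltas":{"type":"array"},"force":{"type":"number"}},"required":["deltas"]}

```bash
ls; mkdir -p pics; python3 - <<'E'
from rig import bot,cams
import cv2,numpy as np
o=bot.get_obs()
for k,v in o.items(): print(k,v)
for n in ("scene","top","wrist"):
    c=cams.camera(n); cv2.imwrite(f"pics/{n}0.png",c["frame"])
    print(n,{k:v for k,v in c.items() if k!="frame"})
E
```

```text
pics
clock 0.0
qpos [ 1.09788561  0.47779889  0.02235215  1.55645099 -0.01150658  1.10927375
 -0.08311766]
qd [-0.00084436  0.00019173  0.00032488  0.00060636  0.00109974  0.00213282
 -0.00209236]
joint_torque [-1.00034072e-06 -5.96456122e+01  1.60791814e+00 -2.81199878e+01
  1.24719847e-02  9.38360958e-03  2.42095304e-06]
ee_pos [ 0.24059091 -0.63003351  0.22582696]
orientation [-0.37354115  2.02439905 -2.02081291]
wrist_force [-0.29598832 -0.26816843  0.37297185]
wrist_torque [ 0.00706129 -0.01667472 -0.01765063]
finger_gap 0.08567892720743092
scene {'fovy': 54.38903674785211, 'cx': 317.23349660421275, 'cy': 239.52184332569774, 'R': array([[ 0.58336849,  0.81219627, -0.00429152],
       [ 0.52290805, -0.37961677, -0.76318955],
       [-0.62148884,  0.44297667, -0.64616043]]), 't': array([-0.19122555, -0.27189017,  1.26766313])}
top {'fovy': 57.95073609173981, 'cx': 314.82734787687065, 'cy': 247.44976225531067, 'R': array([[ 0.02253656, -0.99974503, -0.00140501],
       [-0.99798167, -0.02241331, -0.05941575],
       [ 0.05936911,  0.0027412 , -0.99823233]]), 't': array([-0.15301738,  0.54518843,  0.87110275])}
wrist {'fovy': 60.77767500583505, 'cx': 317.2802727701244, 'cy': 240.55577540708342, 'hand_eye': array([[ 1.37433611e-03,  9.45373884e-01,  3.25985169e-01,
        -8.41255011e-02],
       [-4.08298064e-04, -3.25984919e-01,  9.45374881e-01,
        -1.47582899e-01],
       [ 9.99998972e-01, -1.43236195e-03, -6.20185206e-05,
        -5.33989867e-04],
       [ 0.00000000e+00,  0.00000000e+00,  0.00000000e+00,
         1.00000000e+00]])}
```

View pics/scene0.png

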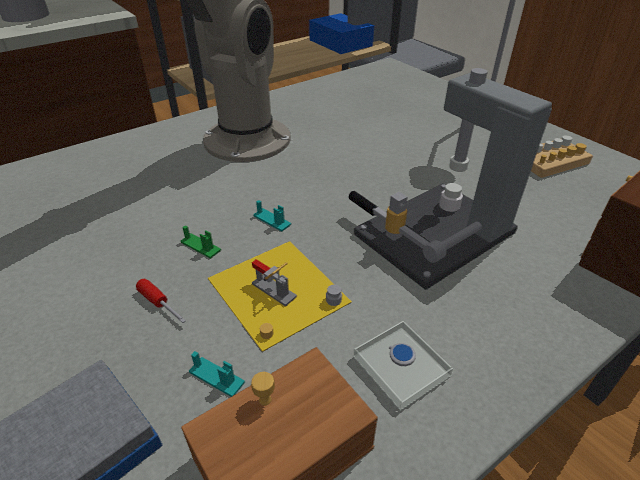

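View pics/top0.png

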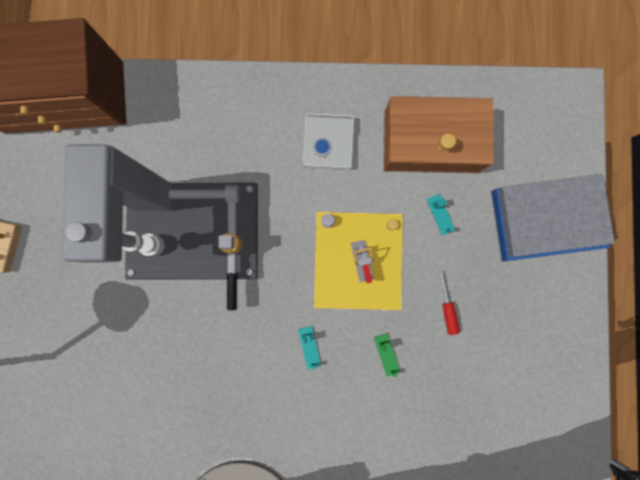

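View pics/wrist0.png

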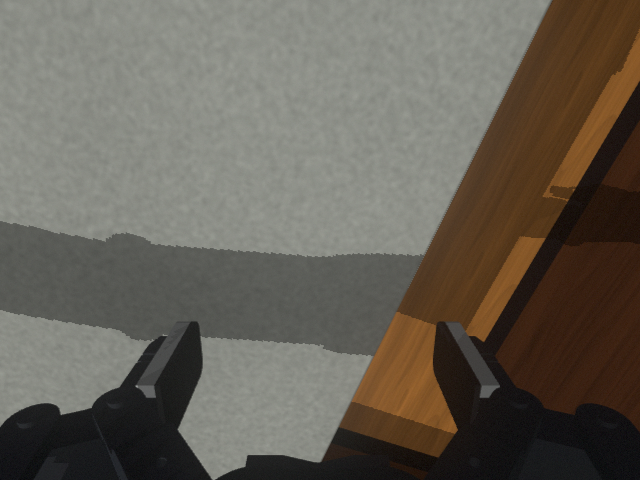

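The pin lies on the yellow mat (red handle at about top (366,272) and scene (262,267)). There are three green or turquoise look-alike rests, at top (387,355), (310,348) and (440,215). The red screwdriver is at top (450,310). The only rest that fits is the grey one on the mat. The press post is at top (226,242). Next I'll look at enlarged crops.

```bash
cat > h.py <<'E'
import numpy as np,cv2
from scipy.spatial.transform import Rotation as Rn
def K(c):
    f=240/np.tan(np.radians(c["fovy"]/2)); return f
def ray(c,uv,obs=None):
    f=K(c); d=np.array([(uv[0]-c["cx"])/f,(uv[1]-c["cy"])/f,1.])
    if "R" in c:
        R=c["R"]; return -R.T@c["t"], R.T@d
    H=c["hand_eye"]; Rt=Rn.from_rotvec(obs["orientation"]).as_matrix()
    return Rt@H[:3,3]+obs["ee_pos"], Rt@(H[:3,:3]@d)
def onz(c,uv,z,obs=None):
    o,d=ray(c,uv,obs); return o+d*(z-o[2])/d[2]
def proj(c,X,obs=None):
    X=np.asarray(X,float)
    if "R" in c: p=c["R"]@X+c["t"]
    else:
        H=c["hand_eye"]; Rt=Rn.from_rotvec(obs["orientation"]).as_matrix()
        p=H[:3,:3].T@(Rt.T@(X-obs["ee_pos"])-H[:3,3])
    f=K(c); return np.array([c["cx"]+f*p[0]/p[2],c["cy"]+f*p[1]/p[2]])
def two(r1,r2):
    (o1,d1),(o2,d2)=r1,r2
    A=np.stack([d1,-d2],1); s=np.linalg.lstsq(A,o2-o1,rcond=None)[0]
    p,q=o1+s[0]*d1,o2+s[1]*d2
    return (p+q)/2,np.linalg.norm(p-q)
def crop(im,x0,y0,w,h,s,name):
    cv2.imwrite(name,cv2.resize(im[y0:y0+h,x0:x0+w],None,fx=s,fy=s,interpolation=cv2.INTER_CUBIC))
E
python3 - <<'E'
from h import *
from rig import cams
import numpy as np
t=cams.camera("top"); s=cams.camera("scene")
a=cv2.resize(t["frame"][230:300,320:420],None,fx=4,fy=4,interpolation=cv2.INTER_CUBIC)
b=cv2.resize(t["frame"][175:315,110:290],None,fx=4,fy=4,interpolation=cv2.INTER_CUBIC)
c=cv2.resize(s["frame"][250:320,230:330],None,fx=4,fy=4,interpolation=cv2.INTER_CUBIC)
d=cv2.resize(s["frame"][170:280,340:520],None,fx=4,fy=4,interpolation=cv2.INTER_CUBIC)
cv2.imwrite("pics/pinc.png",np.hstack([a,c])); cv2.imwrite("pics/pt.png",b); cv2.imwrite("pics/ps.png",d)
hsv=cv2.cvtColor(t["frame"],cv2.COLOR_BGR2HSV)
red=((hsv[...,0]<6)|(hsv[...,0]>174))&(hsv[...,1]>150)&(hsv[...,2]>60)
m=np.zeros_like(red);m[210:310,315:405]=1
ys,xs=np.nonzero(red&m);print(len(xs),cv2.minAreaRect(np.stack([xs,ys],1).astype(np.float32)),xs.mean(),ys.mean())
print("handle top",onz(t,(xs.mean(),ys.mean()),.047), "post125",onz(t,(226,242),.115))
hs=cv2.cvtColor(s["frame"],cv2.COLOR_BGR2HSV)
red2=((hs[...,0]<6)|(hs[...,0]>174))&(hs[...,1]>150)&(hs[...,2]>60)
m=np.zeros_like(red);m[240:310,230:330]=1
ys2,xs2=np.nonzero(red2&m);print(len(xs2),xs2.mean(),ys2.mean())
print(two(ray(t,(xs.mean(),ys.mean())),ray(s,(xs2.mean(),ys2.mean()))))
E
```

```text
85 ((367.0293884277344, 273.1177062988281), (16.73495864868164, 5.335783958435059), 75.96376037597656) 366.91764705882355 273.21176470588233
handle top [ 0.49817237 -0.24444911  0.047     ] post125 [0.54891563 0.02089239 0.115     ]
127 259.79527559055117 266.3070866141732
(array([ 0.49782523, -0.24525577,  0.04516833]), np.float64(0.0013666829212875152))
```

View pics/pinc.png

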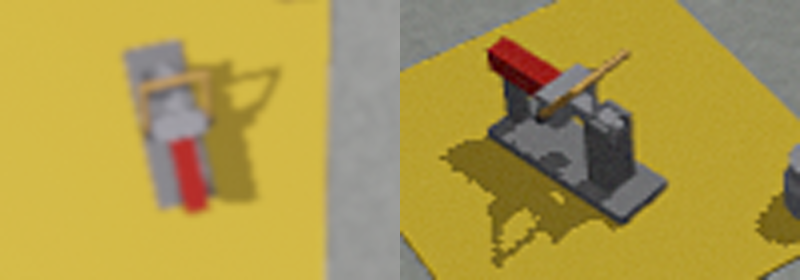

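View pics/pt.png

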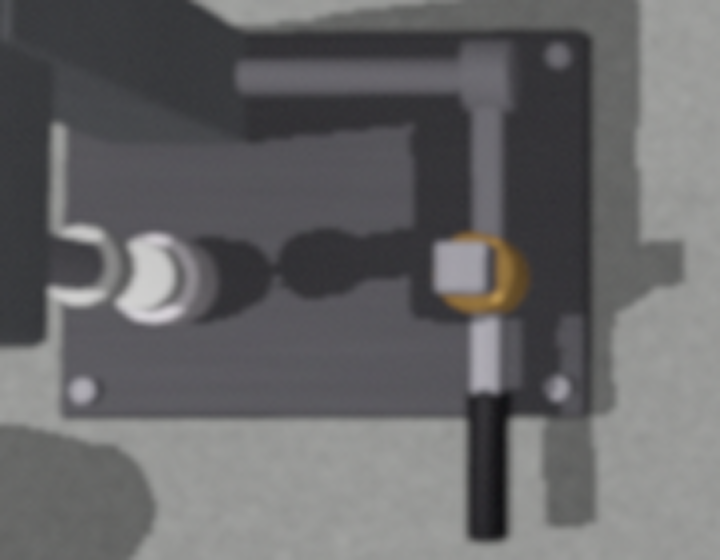

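View pics/ps.png

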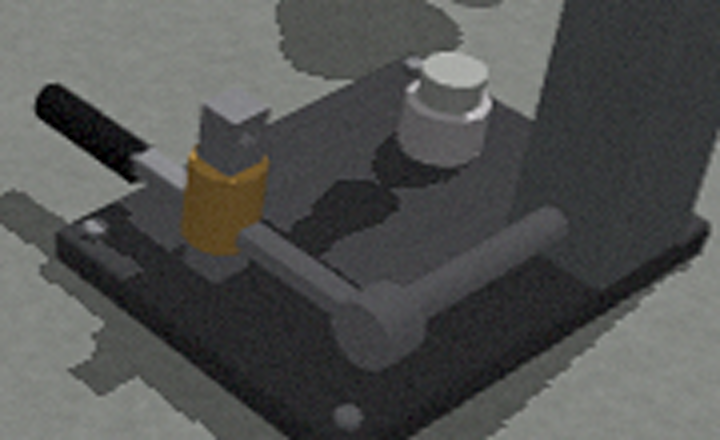

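```bash
python3 - <<'E'
from h import *
from rig import bot,cams
o=bot.get_obs()
R=Rn.from_rotvec(o["orientation"]).as_matrix();print(R.round(3))
t=cams.camera("top")
# rest foot axis in top view
hsv=cv2.cvtColor(t["frame"],cv2.COLOR_BGR2HSV)
for uv in [(367,273.2)]: print(onz(t,uv,.047))
A=onz(t,(370,282),.049);B=onz(t,(363.5,265.5),.049);print("handle ends",A,B,np.degrees(np.arctan2(*(B-A)[[1,0]])))
# foot corners from crop px (125,50),(180,40),(160,208)
c=[onz(t,(320+x/4,230+y/4),.009) for x,y in [(125,50),(180,40),(160,208)]]
print(c,np.degrees(np.arctan2(*(c[0]-c[2])[[1,0]])))
# post
for x,y in [(434,240),(490,240),(488,294),(434,292)]:
    print(onz(t,(110+x/4,175+y/4),.115))
g=[onz(t,(110+x/4,175+y/4),.058) for x,y in [(487,395),(487,538)]];print(g)
pl=[onz(t,(110+x/4,175+y/4),.02) for x,y in [(62,416),(588,416),(590,36)]];print(pl)
E
```

```text
[[-0.934 -0.     0.357]
 [-0.357  0.001 -0.934]
 [ 0.    -1.    -0.001]]
[ 0.49819914 -0.24461078  0.047     ]
handle ends [ 0.48109836 -0.25052001  0.049     ] [ 0.51314725 -0.23726342  0.049     ] 22.471776720569327
[array([ 0.56083827, -0.21564419,  0.009     ]), array([ 0.56665032, -0.24393977,  0.009     ]), array([ 0.47994454, -0.23503144,  0.009     ])] 13.477485060814221
[0.56138926 0.03500279 0.115     ]
[0.56196115 0.0094925  0.115     ]
[0.5373156  0.00956854 0.115     ]
[0.53767449 0.03415469 0.115     ]
[array([0.49117797, 0.01945277, 0.058     ]), array([0.42219132, 0.01711116, 0.058     ])]
[array([0.47547025, 0.24215634, 0.02      ]), array([ 0.48149378, -0.0248335 ,  0.02      ]), array([ 0.67628509, -0.0199257 ,  0.02      ])]
```

Request:
send_rows(deltas=[{"rotation": [0,0,0],"delta_pos": [-15,2,-10],"claw": 1},{"rotation": [0,0,0],"delta_pos": [-45,8,-31],"claw": 1},{"rotation": [0,0,0],"delta_pos": [-77,13,-53],"claw": 1},{"rotation": [0,1,0],"delta_pos": [-109,19,-76],"claw": 1},{"rotation": [0,2,0],"delta_pos": [-141,24,-98],"claw": 1},{"rotation": [0,3,0],"delta_pos": [-173,30,-120],"claw": 1},{"rotation": [0,4,0],"delta_pos": [-205,35,-142],"claw": 1},{"rotation": [0,5,0],"delta_pos": [-237,41,-164],"claw": 1},{"rotation": [0,6,0],"delta_pos": [-269,46,-187],"claw": 1},{"rotation": [0,6,0],"delta_pos": [-301,52,-209],"claw": 1},{"rotation": [0,6,0],"delta_pos": [-333,57,-231],"claw": 1},{"rotation": [0,6,0],"delta_pos": [-360,62,-250],"claw": 1}])

```text
clock: 1.3
ee_pos: [0.4895, -0.2659, 0.1648]
orientation: [-0.273, 2.082, -2.081]
wrist_force: [1.3, 0.8, 0.1]
finger_gap: 0.0853
```

Request:
send_rows(deltas=[{"rotation": [0,0,0],"delta_pos": [-23,4,-17],"claw": 0.2},{"rotation": [0,0,0],"delta_pos": [-23,4,-17],"claw": 0.2},{"rotation": [0,0,0],"delta_pos": [-23,4,-17],"claw": 0.2}])

```text
clock: 1.55
ee_pos: [0.5069, -0.2442, 0.1606]
orientation: [-0.277, 2.081, -2.08]
wrist_force: [-0.7, 0.1, 1.0]
finger_gap: 0.0522
```

```bash
python3 - <<'E'
from h import *
from rig import bot,cams
import pickle
o=bot.get_obs();c=cams.camera("wrist")
R=Rn.from_rotvec(o["orientation"]).as_matrix();print(o["clock"],o["ee_pos"],o["finger_gap"],o["wrist_force"],R.round(3),o["qpos"])
cv2.imwrite("pics/w1.png",c["frame"]);pickle.dump((o,c),open("w1.pkl","wb"))
E
```

```text
1.55 [ 0.50687814 -0.2442056   0.16057977] 0.05217293190505678 [-0.68864146  0.09388798  1.03154705] [[-0.965 -0.     0.261]
 [-0.261  0.001 -0.965]
 [-0.    -1.    -0.001]] [ 0.43805717  0.37186059 -0.12420742  1.88568452  0.05723815  0.88772563
 -1.02036931]
```

View pics/w1.png

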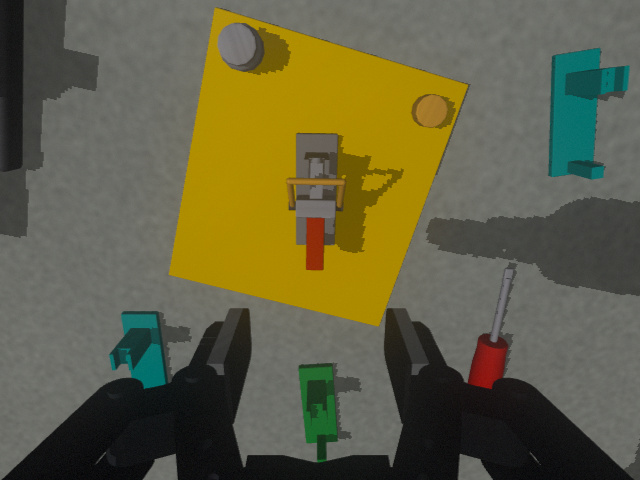

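The wrist view shows the grey rest with the pin at (315,244) and its brass loop bar at (318,181). The turquoise rests at (580,110) and (145,350) and the green one at (318,400) carry no red handle, so they are look-alikes. I'll measure the red handle and the foot.

```bash
python3 - <<'E'
from h import *
import pickle
o,c=pickle.load(open("w1.pkl","rb"))
f=c["frame"];crop(f,260,120,160,160,4,"pics/w1c.png")
h=cv2.cvtColor(f,cv2.COLOR_BGR2HSV)
red=((h[...,0]<6)|(h[...,0]>174))&(h[...,1]>150)&(h[...,2]>50)
red[:, :280]=0;red[:,360:]=0;red[300:]=0
red=red.astype(np.uint8)
cs,_=cv2.findContours(red,cv2.RETR_EXTERNAL,cv2.CHAIN_APPROX_NONE);k=max(cs,key=cv2.contourArea)
print(cv2.boundingRect(k),cv2.minAreaRect(k))
for r in range(220,270,4):
    xs=np.nonzero(red[r])[0]; print(r,xs.min(),xs.max(),end=' ; ')
print()
R=Rn.from_rotvec(o["orientation"]).as_matrix()
y0,y1=cv2.boundingRect(k)[1],cv2.boundingRect(k)[1]+cv2.boundingRect(k)[3]
def mid(r):
    xs=np.nonzero(red[r])[0]; return (xs.min()+xs.max())/2,r
# top face z=.049
a=onz(c,mid(y0+3),.049,o);b=onz(c,mid(y1-6),.049,o)
print(a,b,np.degrees(np.arctan2(*(a-b)[[1,0]])),np.linalg.norm(a-b))
print("front end",onz(c,(mid(y0)[0],y0),.049,o),"shoulder top",onz(c,(315,199),.051,o),onz(c,(315,217),.051,o))
g=(f.max(2).astype(int)-f.min(2)<25)
g[:, :290]=0;g[:,350:]=0;g[:125]=0;g[250:]=0
for r in (136,142,146,150): 
    xs=np.nonzero(g[r])[0]; print(r,xs.min(),xs.max())
P=onz(c,(296.5,133.5),.009,o);Q=onz(c,(337.5,133.5),.009,o);print(P,Q,np.linalg.norm(P-Q),np.degrees(np.arctan2(*(P-Q)[[1,0]]))-90)
E
```

```text
Traceback (most recent call last):
ValueError: max() iterable argument is empty
```

View pics/w1c.png

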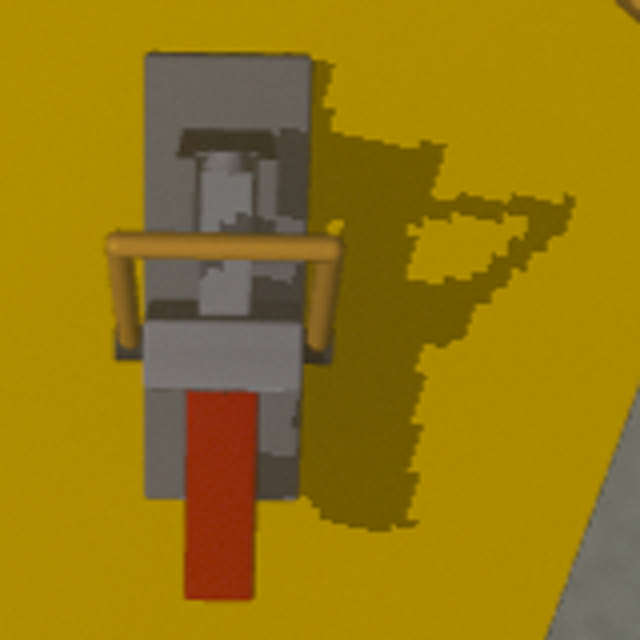

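The crop confirms the pin. The handle spans crop x 186–256, y 392–600, the shoulder is at y 320–388, and the loop stands open. I'll fix the colour mask.

```bash
python3 - <<'E'
from h import *
import pickle
o,c=pickle.load(open("w1.pkl","rb"))
f=c["frame"].astype(int)
red=(f[...,2]>100)&(f[...,1]<0.45*f[...,2])&(f[...,0]<90)
red[:, :285]=0;red[:,345:]=0;red[300:]=0;red[:190]=0
r0=[(r,np.nonzero(red[r])[0]) for r in range(215,275)]
r0=[(r,x.min(),x.max()+1) for r,x in r0 if len(x)>12]
print(r0[0],r0[-1],r0[len(r0)//2])
n=np.array(r0,float)
pc=np.polyfit(n[:,0],(n[:,1]+n[:,2])/2,1)
fr,bk=n[0,0],n[-1,0]+1
a=onz(c,(np.polyval(pc,fr),fr),.049,o);b=onz(c,(np.polyval(pc,bk),bk),.049,o)
print(a,b,np.degrees(np.arctan2(*(a-b)[[1,0]])),np.linalg.norm(a-b),"mid",(a+b)/2)
# shoulder
p=lambda x,y:(260+x/4,120+y/4)
S=[onz(c,p(x,y),.051,o) for x,y in [(146,321),(300,321),(145,388),(301,388)]]
print("shoulder front mid",(S[0]+S[1])/2,"w",np.linalg.norm(S[0]-S[1]),"len",np.linalg.norm(S[0]-S[2]),"ang",np.degrees(np.arctan2(*(S[0]-S[1])[[1,0]]))-90)
F=[onz(c,p(x,y),.009,o) for x,y in [(146,55),(310,55)]]
print("foot front",F,np.linalg.norm(F[0]-F[1]),np.degrees(np.arctan2(*(F[0]-F[1])[[1,0]]))-90)
F=[onz(c,p(x,y),.009,o) for x,y in [(146,55),(146,497)]]
print(np.degrees(np.arctan2(*(F[0]-F[1])[[1,0]])),np.linalg.norm(F[0]-F[1]))
R=Rn.from_rotvec(o["orientation"]).as_matrix();print("tool -x ang",np.degrees(np.arctan2(-R[1,0],-R[0,0])))
E
```

```text
(218, np.int64(307), np.int64(324)) (269, np.int64(307), np.int64(323)) (244, np.int64(307), np.int64(324))
[ 0.51651428 -0.23993121  0.049     ] [ 0.48048351 -0.24871206  0.049     ] 13.69625059605952 0.0370853053747155 mid [ 0.4984989  -0.24432164  0.049     ]
shoulder front mid [ 0.52850515 -0.23672354  0.051     ] w 0.024749843681300846 len 0.011173315814567717 ang 15.06969494647565
foot front [array([ 0.56187327, -0.2134823 ,  0.009     ]), array([ 0.56943432, -0.24156841,  0.009     ])] 0.029086057343642866 15.06735500549091
14.118425193738243 0.08318621309682828
tool -x ang 15.144962772373047
```

Request:
send_rows(deltas=[{"rotation": [0,0.2,0],"delta_pos": [3,15,-0.7],"claw": 0.2},{"rotation": [0,0.4,0],"delta_pos": [6,35,-1.5],"claw": 0.0},{"rotation": [0,0.6,0],"delta_pos": [9.2,55,-2.1],"claw": -0.1},{"rotation": [0,0.6,0],"delta_pos": [9.2,65,-2.1],"claw": -0.1},{"rotation": [0,0.6,0],"delta_pos": [9.2,65,-2.1],"claw": -0.1},{"rotation": [0,0.6,0],"delta_pos": [9.2,65,-2.1],"claw": -0.1}])

```text
clock: 2.1
ee_pos: [0.496, -0.2476, 0.0959]
orientation: [-0.261, 2.09, -2.09]
wrist_force: [0.5, -0.3, 0.5]
finger_gap: 0.0384
```

```bash
python3 - <<'E'
from h import *
from rig import bot,cams
import pickle
o=bot.get_obs();c=cams.camera("wrist")
R=Rn.from_rotvec(o["orientation"]).as_matrix();print(o["clock"],o["ee_pos"],o["finger_gap"],"yaw",np.degrees(np.arctan2(-R[1,0],-R[0,0])))
cv2.imwrite("pics/w2.png",c["frame"]);pickle.dump((o,c),open("w2.pkl","wb"))
print("pred handle centre px",proj(c,(.4975,-.2446,.049),o))
f=c["frame"].astype(int)
red=(f[...,2]>100)&(f[...,1]<0.45*f[...,2])&(f[...,0]<90)
red[:,:250]=0;red[:,390:]=0
rows=[(r,*(np.nonzero(red[r])[0][[0,-1]])) for r in range(480) if red[r].sum()>15]
print(rows[0],rows[-1],rows[len(rows)//2])
n=np.array(rows,float);pc=np.polyfit(n[:,0],(n[:,1]+n[:,2]+1)/2,1)
for r in (n[0,0],n[-1,0]+1): print(r,onz(c,(np.polyval(pc,r),r),.049,o), (n[:,2]-n[:,1]).mean())
E
```

```text
2.1 [ 0.4960267  -0.24757359  0.09593993] 0.03844214304932219 yaw 14.2141666134032
pred handle centre px [313.4836732  267.77976353]
(232, np.int64(302), np.int64(323)) (297, np.int64(303), np.int64(323)) (265, np.int64(302), np.int64(323))
232.0 [ 0.51622225 -0.23975554  0.049     ] 21.060606060606062
298.0 [ 0.48065936 -0.24852617  0.049     ] 21.060606060606062
```

View pics/w2.png

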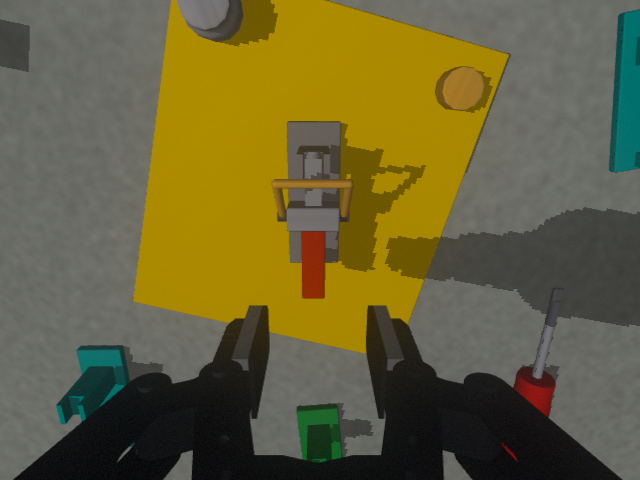

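Request:
send_rows(deltas=[{"rotation": [0,0,0],"delta_pos": [0,0,0],"claw": -0.1},{"rotation": [0,0,0],"delta_pos": [0,0,0],"claw": -0.1}])

```text
clock: 2.32
ee_pos: [0.4973, -0.247, 0.097]
orientation: [-0.26, 2.087, -2.089]
wrist_force: [0.2, 0.5, -0.2]
finger_gap: 0.0382
```

Request:
send_rows(deltas=[{"rotation": [0,0,0],"delta_pos": [-1,15,-1.5],"claw": -0.1},{"rotation": [0,0,0],"delta_pos": [-2,32,-2.5],"claw": -0.1},{"rotation": [0,0,0],"delta_pos": [-2,46,-2.5],"claw": -0.1},{"rotation": [0,0,0],"delta_pos": [-2,53,-2.5],"claw": -0.1},{"rotation": [0,0,0],"delta_pos": [-2,53,-2.5],"claw": -0.1},{"rotation": [0,0,0],"delta_pos": [-2,53,-2.5],"claw": -0.1}])

```text
clock: 2.82
ee_pos: [0.498, -0.2438, 0.0432]
orientation: [-0.262, 2.088, -2.089]
wrist_force: [-0.2, -0.4, 0.5]
finger_gap: 0.0385
```

```bash
python3 - <<'E'
from h import *
from rig import bot,cams
import pickle
for i in range(3):
    o=bot.get_obs();print(o["ee_pos"]);c=cams.camera("wrist")
R=Rn.from_rotvec(o["orientation"]).as_matrix();print(o["clock"],o["ee_pos"],o["finger_gap"],"yaw",np.degrees(np.arctan2(-R[1,0],-R[0,0])))
cv2.imwrite("pics/w3.png",c["frame"]);pickle.dump((o,c),open("w3.pkl","wb"))
E
```

```text
[ 0.4979557  -0.24382702  0.04320978]
[ 0.49831115 -0.24397946  0.04362298]
[ 0.49845564 -0.24408357  0.04382355]
2.9167 [ 0.49845564 -0.24408357  0.04382355] 0.03840842738035695 yaw 14.29253555085797
```

View pics/w3.png

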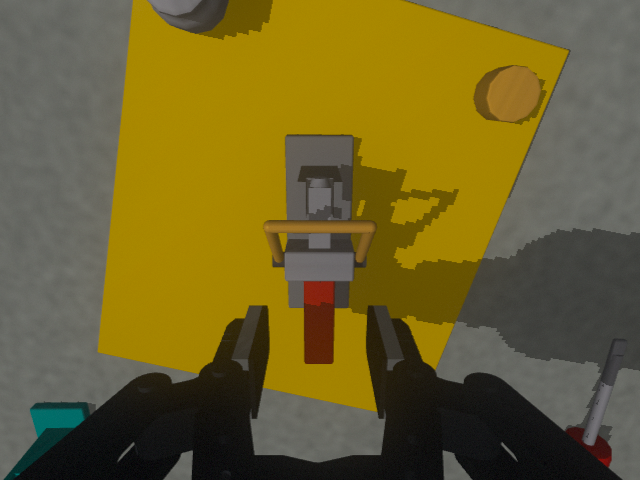

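Request:
send_rows(deltas=[{"rotation": [0,0,0],"delta_pos": [0,0,0],"claw": -0.6},{"rotation": [0,0,0],"delta_pos": [0,0,0],"claw": -1},{"rotation": [0,0,0],"delta_pos": [0,0,0],"claw": -1},{"rotation": [0,0,0],"delta_pos": [0,0,0],"claw": -1},{"rotation": [0,0,0],"delta_pos": [0,0,0],"claw": -1},{"rotation": [0,0,0],"delta_pos": [0,0,0],"claw": -1}], force=60)

```text
clock: 3.47
ee_pos: [0.4981, -0.244, 0.0435]
orientation: [-0.261, 2.088, -2.089]
wrist_force: [-1.6, -0.4, 6.6]
finger_gap: 0.0072
```

```bash
python3 - <<'E'
from h import *
from rig import bot,cams
import pickle
for i in range(2):
    o=bot.get_obs();c=cams.camera("wrist");print(o["ee_pos"],o["finger_gap"],o["wrist_force"],o["wrist_torque"])
cv2.imwrite("pics/w4.png",c["frame"]);pickle.dump((o,c),open("w4.pkl","wb"))
s=cams.camera("scene");crop(s["frame"],190,200,160,120,5,"pics/s4.png")
E
```

```text
[ 0.49810402 -0.2439511   0.04350973] 0.0071729132340206305 [-1.59323966 -0.36548845  6.64654315] [0.03378276 0.31637008 0.03371647]
[ 0.49808858 -0.24395693  0.04348017] 0.007171595806398418 [-1.34334864  0.37626127  5.9712397 ] [ 0.06080493  0.24943789 -0.00069612]
```

View pics/w4.png

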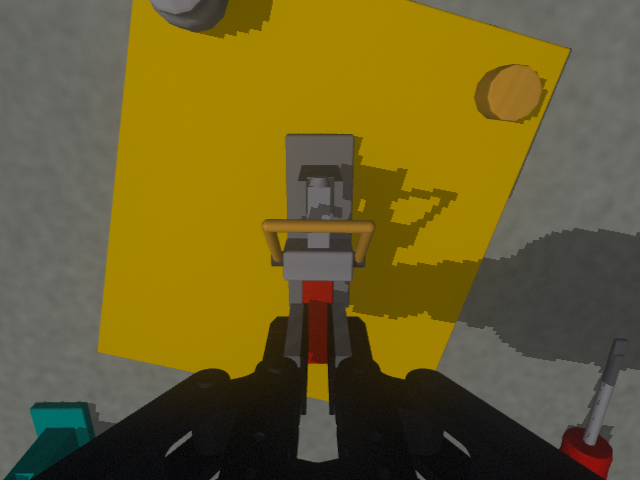

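View pics/s4.png

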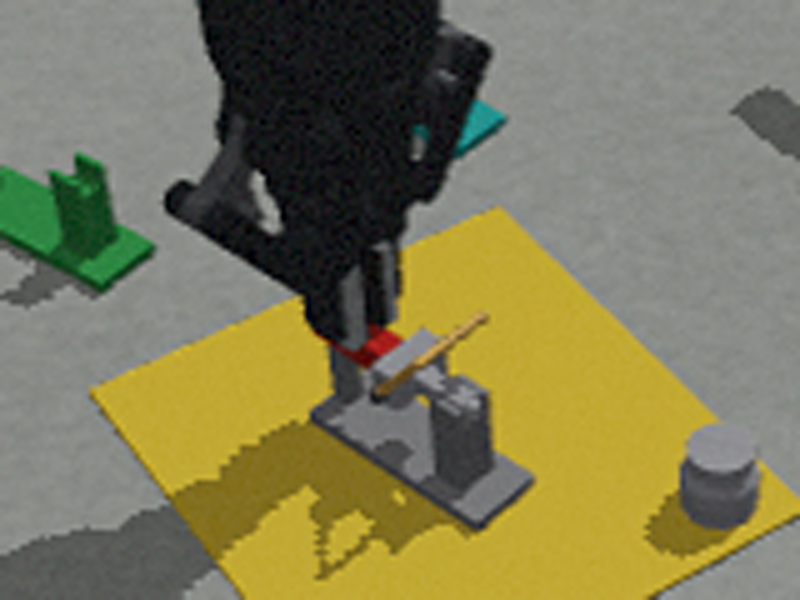

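The grip looks right, but the 7.2 mm gap is less than the 12 mm handle. I'll lift straight up and check.

Request:
send_rows(deltas=[{"rotation": [0,0,0],"delta_pos": [0,-2,0],"claw": -1},{"rotation": [0,0,0],"delta_pos": [0,-7,0],"claw": -1},{"rotation": [0,0,0],"delta_pos": [0,-14,0],"claw": -1},{"rotation": [0,0,0],"delta_pos": [0,-22,0],"claw": -1},{"rotation": [0,0,0],"delta_pos": [0,-30,0],"claw": -1},{"rotation": [0,0,0],"delta_pos": [0,-35,0],"claw": -1},{"rotation": [0,0,0],"delta_pos": [0,-35,0],"claw": -1}])

```text
clock: 4.2
ee_pos: [0.4986, -0.2441, 0.0794]
orientation: [-0.259, 2.086, -2.089]
wrist_force: [0.3, 0.0, -1.0]
finger_gap: 0.0069
```

```bash
python3 - <<'E'
from h import *
from rig import bot,cams
import pickle
for i in range(2):
    o=bot.get_obs();c=cams.camera("wrist");print(o["ee_pos"],o["finger_gap"],o["wrist_force"],o["wrist_torque"])
cv2.imwrite("pics/w5.png",c["frame"]);pickle.dump((o,c),open("w5.pkl","wb"))
s=cams.camera("scene");crop(s["frame"],190,180,160,120,5,"pics/s5.png")
E
```

```text
[ 0.49864424 -0.24405097  0.07943955] 0.0069072541173129266 [ 0.27440877  0.02197063 -0.99034436] [-0.00444502 -0.01477341  0.008613  ]
[ 0.49822906 -0.24388135  0.07872626] 0.007095923313682503 [-0.08403441  0.38097959 -1.5879054 ] [-0.00406913  0.0457672  -0.01572837]
```

View pics/w5.png

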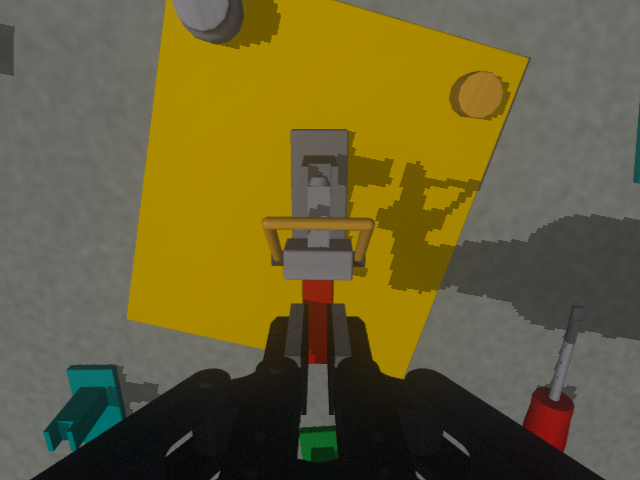

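View pics/s5.png

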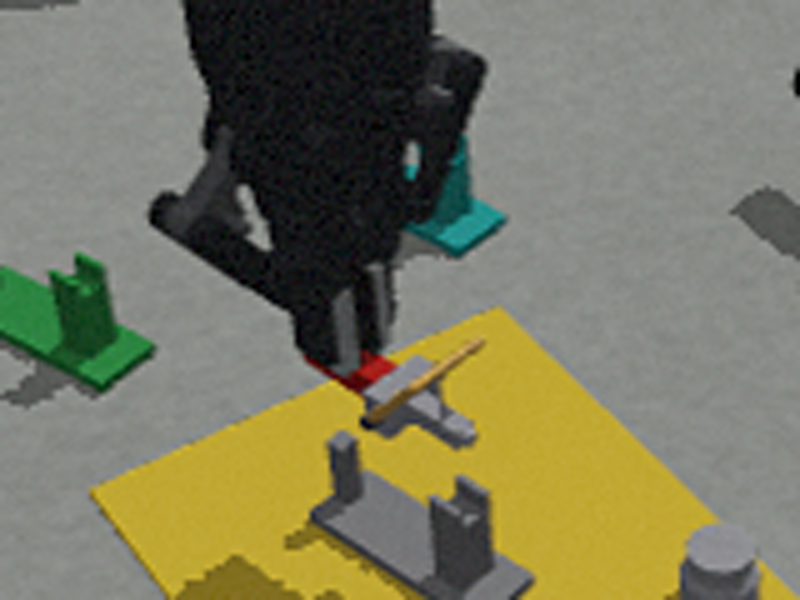

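The pin is lifted level (handle at wrist (317,310), shoulder at (318,262)) and the rest is empty. Now I'll carry it to in front of and above the post.

Request:
send_rows(deltas=[{"rotation": [0,0,0],"delta_pos": [-1,-12,-6],"claw": -1},{"rotation": [0,0,0],"delta_pos": [-4,-28,-25],"claw": -1},{"rotation": [0,1,0],"delta_pos": [-8,-44,-52],"claw": -1},{"rotation": [0,3,0],"delta_pos": [-12,-58,-82],"claw": -1},{"rotation": [0,5,0],"delta_pos": [-16,-66,-112],"claw": -1},{"rotation": [0,7,0],"delta_pos": [-20,-66,-142],"claw": -1},{"rotation": [0,9,0],"delta_pos": [-25,-66,-172],"claw": -1},{"rotation": [0,11,0],"delta_pos": [-29,-66,-202],"claw": -1},{"rotation": [0,12,0],"delta_pos": [-33,-66,-232],"claw": -1},{"rotation": [0,12.9,0],"delta_pos": [-36,-66,-254],"claw": -1},{"rotation": [0,12.9,0],"delta_pos": [-36,-66,-262],"claw": -1},{"rotation": [0,12.9,0],"delta_pos": [-36,-66,-262],"claw": -1}])

```text
clock: 5.35
ee_pos: [0.4673, 0.0216, 0.1442]
orientation: [-0.032, 2.207, -2.206]
wrist_force: [0.2, 0.1, -0.8]
finger_gap: 0.0074
```

Request:
send_rows(deltas=[{"rotation": [0,0,0],"delta_pos": [0,0,0],"claw": -1},{"rotation": [0,0,0],"delta_pos": [0,0,0],"claw": -1}])

```text
clock: 5.52
ee_pos: [0.4679, 0.0175, 0.1439]
orientation: [-0.025, 2.209, -2.211]
wrist_force: [0.1, -0.8, -1.7]
finger_gap: 0.0071
```

```bash
cat > look.py <<'E'
from h import *
from rig import bot,cams
import pickle,sys
n=sys.argv[1]
P=[];O=[]
for i in range(2):
    o=bot.get_obs();c=cams.camera("wrist");P.append(o["ee_pos"]);O.append(o["orientation"])
o2=dict(o)
R=Rn.from_rotvec(o["orientation"]).as_matrix()
print(o["clock"],np.round(P,4).tolist(),"gap",round(o["finger_gap"],4),"F",o["wrist_force"].round(1),"T",o["wrist_torque"].round(3),"yaw",np.degrees(np.arctan2(-R[1,0],-R[0,0])).round(2),"tooly",R[:,1].round(4))
cv2.imwrite(f"pics/{n}.png",c["frame"]);pickle.dump((o,c),open(n+".pkl","wb"))
E
python3 look.py w6
```

```text
5.5667 [[0.4679, 0.0175, 0.1439], [0.468, 0.0174, 0.1438]] gap 0.0076 F [ 0.5 -0.5 -0.8] T [0.034 0.056 0.039] yaw 1.26 tooly [-1.e-04 -7.e-04 -1.e+00]
```

View pics/w6.png

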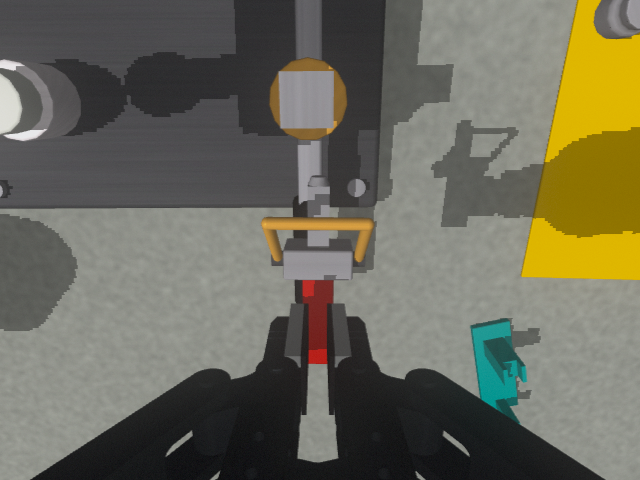

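Post top square at wrist (279–333, 71–128), eye ring at (270–347, 60–138), pin tip at (318,180). I'll take two sideways views and get the post height from parallax.

Request:
send_rows(deltas=[{"rotation": [0,0,0],"delta_pos": [0,0,15],"claw": -1},{"rotation": [0,0,0],"delta_pos": [0,0,40],"claw": -1},{"rotation": [0,0,0],"delta_pos": [0,0,50],"claw": -1},{"rotation": [0,0,0],"delta_pos": [0,0,50],"claw": -1},{"rotation": [0,0,0],"delta_pos": [0,0,50],"claw": -1}])

```text
clock: 6.03
ee_pos: [0.469, -0.0317, 0.1437]
orientation: [-0.024, 2.211, -2.211]
wrist_force: [0.5, 0.5, -0.9]
finger_gap: 0.0074
```

```bash
python3 look.py w7
```

```text
6.0833 [[0.469, -0.0317, 0.1437], [0.4691, -0.0307, 0.1438]] gap 0.0071 F [-0.   0.  -1.3] T [0.054 0.058 0.009] yaw 1.35 tooly [-0.e+00  4.e-04 -1.e+00]
```

Request:
send_rows(deltas=[{"rotation": [0,0,0],"delta_pos": [0,0,-15],"claw": -1},{"rotation": [0,0,0],"delta_pos": [0,0,-45],"claw": -1},{"rotation": [0,0,0],"delta_pos": [0,0,-75],"claw": -1},{"rotation": [0,0,0],"delta_pos": [0,0,-100],"claw": -1},{"rotation": [0,0,0],"delta_pos": [0,0,-100],"claw": -1},{"rotation": [0,0,0],"delta_pos": [0,0,-100],"claw": -1},{"rotation": [0,0,0],"delta_pos": [0,0,-100],"claw": -1}])

```text
clock: 6.72
ee_pos: [0.4664, 0.0693, 0.1437]
orientation: [-0.029, 2.208, -2.209]
wrist_force: [-0.6, -0.3, -1.1]
finger_gap: 0.0076
```

```bash
python3 look.py w8; python3 -c "
import cv2,numpy as np
a=cv2.imread('pics/w7.png')[30:180,150:480];b=cv2.imread('pics/w8.png')[30:180,150:480]
cv2.imwrite('pics/w78.png',cv2.resize(np.vstack([a,b]),None,fx=2,fy=2,interpolation=cv2.INTER_CUBIC))"
```

```text
6.7667 [[0.4664, 0.0693, 0.1437], [0.4665, 0.0686, 0.1437]] gap 0.0069 F [-0.3 -0.4 -0.4] T [ 0.027  0.076 -0.042] yaw 1.38 tooly [-4.e-04 -5.e-04 -1.e+00]
```

View pics/w78.png

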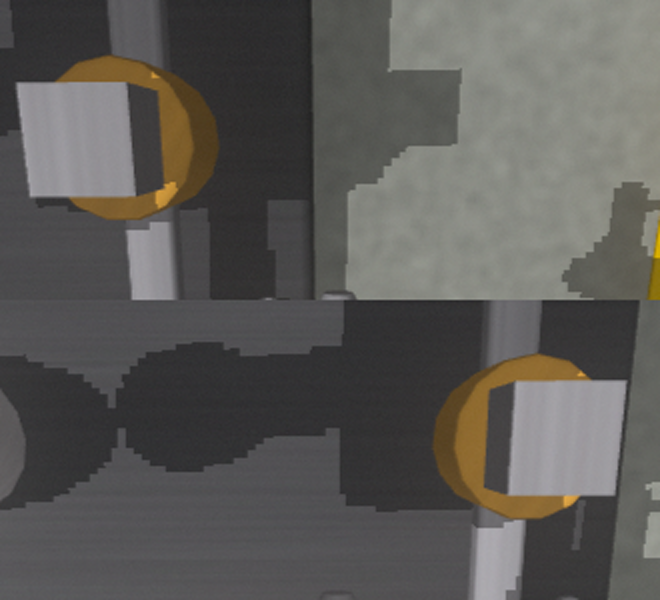

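```bash
python3 - <<'E'
from h import *
import pickle
o7,c7=pickle.load(open("w7.pkl","rb"));o8,c8=pickle.load(open("w8.pkl","rb"));o6,c6=pickle.load(open("w6.pkl","rb"))
def corners(c,x0,x1):
    g=cv2.cvtColor(c["frame"],cv2.COLOR_BGR2GRAY)
    f=c["frame"].astype(int)
    m=((g>125)&(f.max(2)-f.min(2)<25)).astype(np.uint8)
    m[:, :x0]=0;m[:,x1:]=0;m[:55]=0;m[138:]=0
    cs,_=cv2.findContours(m,cv2.RETR_EXTERNAL,cv2.CHAIN_APPROX_NONE);k=max(cs,key=cv2.contourArea)
    print(cv2.minAreaRect(k),cv2.boundingRect(k))
    M=cv2.moments(m*(cv2.drawContours(np.zeros_like(m),[k],-1,1,-1)))
    ap=cv2.approxPolyDP(k,6,True)[:,0];print(ap.tolist())
    return M["m10"]/M["m00"],M["m01"]/M["m00"]
p7=corners(c7,140,230);p8=corners(c8,392,470);p6=corners(c6,270,345)
print(p7,p8,p6)
for a,b in [((c7,p7,o7),(c8,p8,o8)),((c7,p7,o7),(c6,p6,o6)),((c6,p6,o6),(c8,p8,o8))]:
    print(two(ray(*a),ray(*b)))
E
```

```text
((187.80615234375, 99.51077270507812), (58.1325798034668, 55.35908126831055), 86.8201675415039) (159, 71, 59, 57)
[[159, 72], [165, 127], [217, 127], [212, 71]]
((433.0, 98.5), (57.0, 58.0), 90.0) (404, 70, 59, 58)
[[408, 71], [404, 127], [455, 127], [462, 71]]
((306.0, 99.0), (56.0, 54.0), 90.0) (279, 71, 55, 57)
[[279, 71], [281, 127], [332, 127], [333, 71]]
(188.17275419545902, 98.97367555116814) (432.6453170260702, 98.50466688123592) (306.1124183006536, 98.69019607843137)
(array([0.55193882, 0.0242127 , 0.11546097]), np.float64(0.00025670502685462863))
(array([0.5520758 , 0.02421492, 0.11546456]), np.float64(1.7304373548862424e-05))
(array([0.55194749, 0.02421211, 0.11545826]), np.float64(0.00027401020644509603))
```

```bash
python3 - <<'E'
from h import *
import pickle
o6,c6=pickle.load(open("w6.pkl","rb"))
crop(c6["frame"],255,165,130,130,5,"pics/w6c.png")
E
```

```text
(no output)
```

View pics/w6c.png

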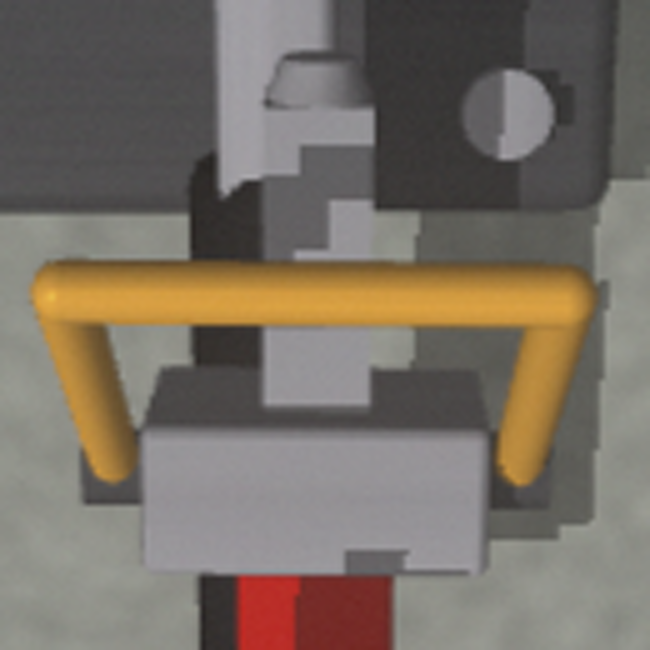

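```bash
python3 - <<'E'
from h import *
import pickle
o6,c=pickle.load(open("w6.pkl","rb"))
H=c["hand_eye"];f=K(c)
def tp(uv,y):
    d=H[:3,:3]@np.array([(uv[0]-c["cx"])/f,(uv[1]-c["cy"])/f,1]);p=H[:3,3]
    return (p+d*(y-p[1])/d[1])*1e3
for ax in (-.001,0,.001,.003):
  print(ax,"shank3",tp((319.0,186.6),ax-.004),"shank0",tp((318.3,246),ax-.004),"shoulder topfront",tp((318,251),ax-.008))
print("shank width front px",(375-265)/5,"->",22*(-(H[1,3])-.004)/f*1.0)
R=Rn.from_rotvec(o6["orientation"]).as_matrix()
print("post top tool",R.T@(np.array([.5520,.0242,.1155])-o6["ee_pos"])*1e3)
# post yaw in tool: side edges px left (279,71)-(281,127), right (333,71)-(332,127)
for a,b in [((279,71),(281,127)),((333.5,71),(332.5,127)),((279,71),(333.5,71)),((281,127),(332.5,127))]:
    p=tp(a,.0284);q=tp(b,.0284);print(p,q,(p-q))
E
```

```text
-0.001 shank3 [-54.91516312  -5.           0.10133196] shank0 [-32.6664996   -5.          -0.15792057] shoulder topfront [-32.18524159  -9.          -0.27786524]
0 shank3 [-54.71159019  -4.           0.10576507] shank0 [-32.30688772  -4.          -0.1553057 ] shoulder topfront [-31.81177741  -8.          -0.2760404 ]
0.001 shank3 [-54.50801727  -3.           0.11019818] shank0 [-31.94727583  -3.          -0.15269083] shoulder topfront [-31.43831324  -7.          -0.27421556]
0.003 shank3 [-54.10087142  -1.           0.11906441] shank0 [-31.22805205  -1.          -0.14746109] shoulder topfront [-30.69138488  -5.          -0.27056588]
shank width front px 22.0 -> 0.007718576139553323
post top tool [-84.17542027  28.31114447  -4.97190384]
[-94.68750597  28.4        -15.66994336] [-73.17097213  28.4        -15.52506024] [-21.51653384   0.          -0.14488313]
[-94.65831403  28.4          6.02078514] [-73.14099391  28.4          5.85395514] [-21.51732012   0.           0.16682999]
[-94.68750597  28.4        -15.66994336] [-94.65831403  28.4          6.02078514] [ -0.02919194   0.         -21.6907285 ]
[-73.17097213  28.4        -15.52506024] [-73.14099391  28.4          5.85395514] [ -0.02997822   0.         -21.37901538]
```

Request:
send_rows(deltas=[{"rotation": [0,0,0],"delta_pos": [-5,0,12],"claw": -1},{"rotation": [0,0,0],"delta_pos": [-15,0,34],"claw": -1},{"rotation": [0,0,0],"delta_pos": [-25.4,3,46.2],"claw": -1},{"rotation": [0,0,0],"delta_pos": [-25.4,10,46.2],"claw": -1},{"rotation": [0,0,0],"delta_pos": [-25.4,17,46.2],"claw": -1},{"rotation": [0,0,0],"delta_pos": [-25.4,17,46.2],"claw": -1},{"rotation": [0,0,0],"delta_pos": [-25.4,17,46.2],"claw": -1}])

```text
clock: 7.4
ee_pos: [0.4921, 0.0239, 0.1261]
orientation: [-0.03, 2.21, -2.21]
wrist_force: [0.5, 0.5, -1.0]
finger_gap: 0.0072
```

```bash
python3 look.py w9
```

```text
7.45 [[0.4921, 0.0239, 0.1261], [0.4925, 0.024, 0.1266]] gap 0.0072 F [-0.5 -0.  -0.4] T [0.018 0.023 0.021] yaw 1.45 tooly [-1.e-03  2.e-04 -1.e+00]
```

View pics/w9.png

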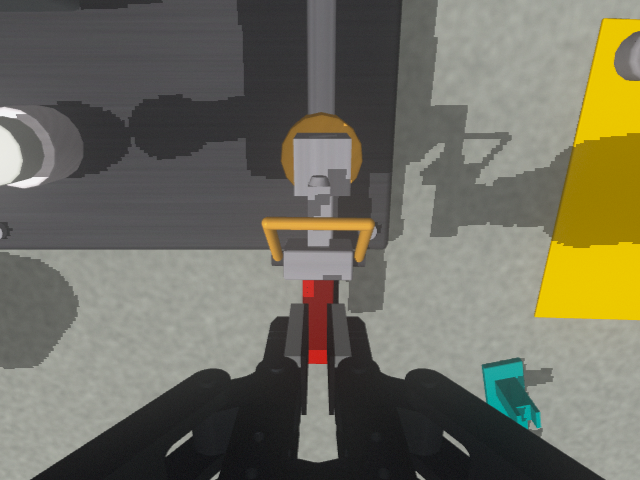

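Request:
send_rows(deltas=[{"rotation": [0,0,0],"delta_pos": [0,2,1],"claw": -1},{"rotation": [0,0,0],"delta_pos": [0,4,1.2],"claw": -1},{"rotation": [0,0,0],"delta_pos": [0,4.5,1.2],"claw": -1},{"rotation": [0,0,0],"delta_pos": [0,4.5,1.2],"claw": -1}])

```text
clock: 7.83
ee_pos: [0.4931, 0.0224, 0.1222]
orientation: [-0.027, 2.209, -2.209]
wrist_force: [-0.8, -0.1, -2.2]
finger_gap: 0.0074
```

Request:
send_rows(deltas=[{"rotation": [0,0,0],"delta_pos": [0,1,0],"claw": -1},{"rotation": [0,0,0],"delta_pos": [0,1,0],"claw": -1},{"rotation": [0,0,0],"delta_pos": [0,1,0],"claw": -1}])

```text
clock: 8.08
ee_pos: [0.4932, 0.0223, 0.1213]
orientation: [-0.027, 2.209, -2.209]
wrist_force: [-0.1, -1.2, -2.3]
finger_gap: 0.0072
```

Request:
send_rows(deltas=[{"rotation": [0,0,0],"delta_pos": [0,1,0],"claw": -1},{"rotation": [0,0,0],"delta_pos": [0,1,0],"claw": -1},{"rotation": [0,0,0],"delta_pos": [0,1,0],"claw": -1}])

```text
clock: 8.33
ee_pos: [0.4933, 0.0223, 0.1203]
orientation: [-0.027, 2.209, -2.209]
wrist_force: [0.1, -0.3, -0.7]
finger_gap: 0.0074
```

Request:
send_rows(deltas=[{"rotation": [0,0,0],"delta_pos": [0,1,0],"claw": -1},{"rotation": [0,0,0],"delta_pos": [0,1,0],"claw": -1},{"rotation": [0,0,0],"delta_pos": [0,1,0],"claw": -1}])

```text
clock: 8.58
ee_pos: [0.4933, 0.0223, 0.1193]
orientation: [-0.027, 2.209, -2.209]
wrist_force: [-0.3, -0.7, -0.2]
finger_gap: 0.0075
```

Request:
send_rows(deltas=[{"rotation": [0,0,0],"delta_pos": [0,0.5,0],"claw": -1},{"rotation": [0,0,0],"delta_pos": [0,0.5,0],"claw": -1},{"rotation": [0,0,0],"delta_pos": [0,0.5,0],"claw": -1}])

```text
clock: 8.83
ee_pos: [0.4932, 0.0223, 0.1188]
orientation: [-0.027, 2.209, -2.209]
wrist_force: [0.2, -0.2, 0.4]
finger_gap: 0.0072
```

Request:
send_rows(deltas=[{"rotation": [0,0,0],"delta_pos": [0,0.5,0],"claw": -1},{"rotation": [0,0,0],"delta_pos": [0,0.5,0],"claw": -1},{"rotation": [0,0,0],"delta_pos": [0,0.5,0],"claw": -1}])

```text
clock: 9.08
ee_pos: [0.4931, 0.0223, 0.1183]
orientation: [-0.027, 2.209, -2.209]
wrist_force: [-0.5, -0.6, -0.1]
finger_gap: 0.0071
```

```bash
python3 look.py w10
```

```text
9.1333 [[0.4931, 0.0223, 0.1183], [0.4932, 0.0223, 0.1183]] gap 0.0069 F [-0.6 -0.1  0.8] T [ 0.016  0.145 -0.007] yaw 1.4 tooly [-1.e-04 -0.e+00 -1.e+00]
```

Request:
send_rows(deltas=[{"rotation": [0,0,0],"delta_pos": [0,0.7,0],"claw": -1},{"rotation": [0,0,0],"delta_pos": [0,0.7,0],"claw": -1},{"rotation": [0,0,0],"delta_pos": [0,0.7,0],"claw": -1}])

```text
clock: 9.43
ee_pos: [0.4931, 0.0223, 0.1176]
orientation: [-0.027, 2.209, -2.209]
wrist_force: [-0.6, 0.6, 0.7]
finger_gap: 0.0071
```

```bash
python3 look.py w11; python3 -c "
import cv2,numpy as np
a=cv2.imread('pics/w11.png')[100:300,230:410]
cv2.imwrite('pics/w11c.png',cv2.resize(a,None,fx=3,fy=3,interpolation=cv2.INTER_CUBIC))"
```

```text
9.4833 [[0.4931, 0.0223, 0.1176], [0.4931, 0.0223, 0.1176]] gap 0.0071 F [-1.3 -0.   1.7] T [ 0.03   0.202 -0.004] yaw 1.4 tooly [-2.e-04 -0.e+00 -1.e+00]
```

View pics/w11c.png

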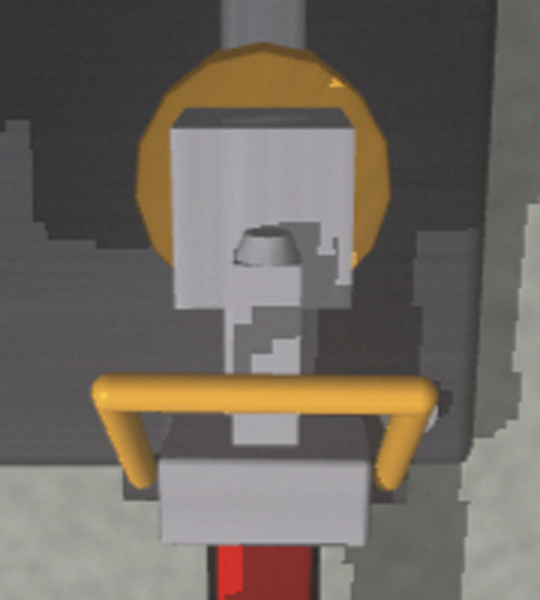

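Request:
send_rows(deltas=[{"rotation": [0,0,0],"delta_pos": [0,-6,0],"claw": -1},{"rotation": [0,0,0],"delta_pos": [4,-6,-0.4],"claw": -1},{"rotation": [0,0,0],"delta_pos": [12,-6,-0.4],"claw": -1},{"rotation": [0,0,0],"delta_pos": [18,-6,-0.4],"claw": -1},{"rotation": [0,0,0],"delta_pos": [18,-2,-0.4],"claw": -1},{"rotation": [0,0,0],"delta_pos": [18,5,-0.4],"claw": -1},{"rotation": [0,0,0],"delta_pos": [18,11,-0.4],"claw": -1},{"rotation": [0,0,0],"delta_pos": [18,13.6,-0.4],"claw": -1},{"rotation": [0,0,0],"delta_pos": [18,13.6,-0.4],"claw": -1},{"rotation": [0,0,0],"delta_pos": [18,13.6,-0.4],"claw": -1}])

```text
clock: 10.37
ee_pos: [0.4752, 0.0223, 0.1036]
orientation: [-0.028, 2.209, -2.209]
wrist_force: [-0.4, -1.0, -1.0]
finger_gap: 0.0069
```

```bash
python3 look.py w12; python3 -c "
import cv2,numpy as np
a=cv2.imread('pics/w12.png')[80:280,230:410]
cv2.imwrite('pics/w12c.png',cv2.resize(a,None,fx=3,fy=3,interpolation=cv2.INTER_CUBIC))"
```

```text
10.4167 [[0.4752, 0.0223, 0.1036], [0.4753, 0.0223, 0.1039]] gap 0.0071 F [-0.5 -0.3 -1.7] T [0.038 0.057 0.007] yaw 1.4 tooly [-2.e-04  0.e+00 -1.e+00]
```

View pics/w12c.png

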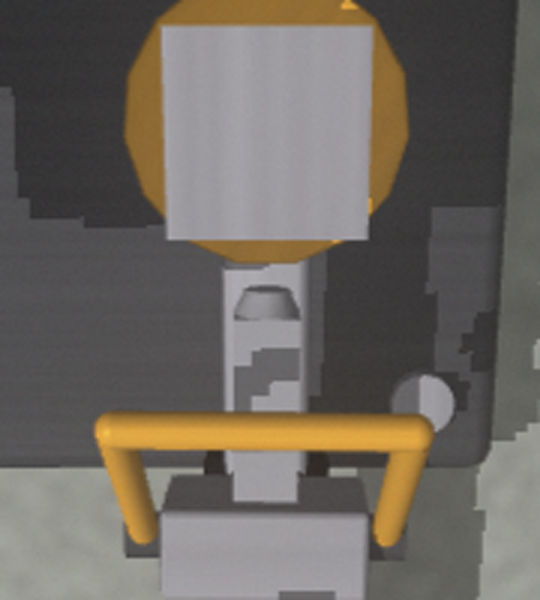

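The post's middle (crop x 267) and the pin (266.5) are aligned. I'm inserting in small steps.

Request:
send_rows(deltas=[{"rotation": [0,0,0],"delta_pos": [-3,0,0],"claw": -1},{"rotation": [0,0,0],"delta_pos": [-6,0,0],"claw": -1},{"rotation": [0,0,0],"delta_pos": [-8,0,0],"claw": -1},{"rotation": [0,0,0],"delta_pos": [-9,0,0],"claw": -1},{"rotation": [0,0,0],"delta_pos": [-10,0,0],"claw": -1},{"rotation": [0,0,0],"delta_pos": [-10,0,0],"claw": -1}])

```text
clock: 10.97
ee_pos: [0.4855, 0.0225, 0.104]
orientation: [-0.027, 2.209, -2.209]
wrist_force: [0.0, 0.2, -1.5]
finger_gap: 0.0072
```

Request:
send_rows(deltas=[{"rotation": [0,0,0],"delta_pos": [-1,0,0],"claw": -1},{"rotation": [0,0,0],"delta_pos": [-2,0,0],"claw": -1},{"rotation": [0,0,0],"delta_pos": [-2,0,0],"claw": -1}])

```text
clock: 11.22
ee_pos: [0.4864, 0.0225, 0.1038]
orientation: [-0.029, 2.21, -2.21]
wrist_force: [-2.4, 0.0, -0.9]
finger_gap: 0.0072
```

Request:
send_rows(deltas=[{"rotation": [0,0,0],"delta_pos": [-1,0,0],"claw": -1},{"rotation": [0,0,0],"delta_pos": [-1,0,0],"claw": -1}])

```text
clock: 11.38
ee_pos: [0.4887, 0.0226, 0.1041]
orientation: [-0.026, 2.209, -2.208]
wrist_force: [0.1, 0.8, -1.0]
finger_gap: 0.0073
```

```bash
python3 look.py w13; python3 -c "
import cv2,numpy as np
a=cv2.imread('pics/w13.png')[80:280,230:410]
cv2.imwrite('pics/w13c.png',cv2.resize(a,None,fx=3,fy=3,interpolation=cv2.INTER_CUBIC))"
```

```text
11.4333 [[0.4887, 0.0226, 0.1041], [0.4888, 0.0226, 0.1042]] gap 0.0071 F [-1.  -0.3 -0.2] T [0.057 0.036 0.029] yaw 1.4 tooly [ 1.3e-03  2.0e-04 -1.0e+00]
```

View pics/w13c.png

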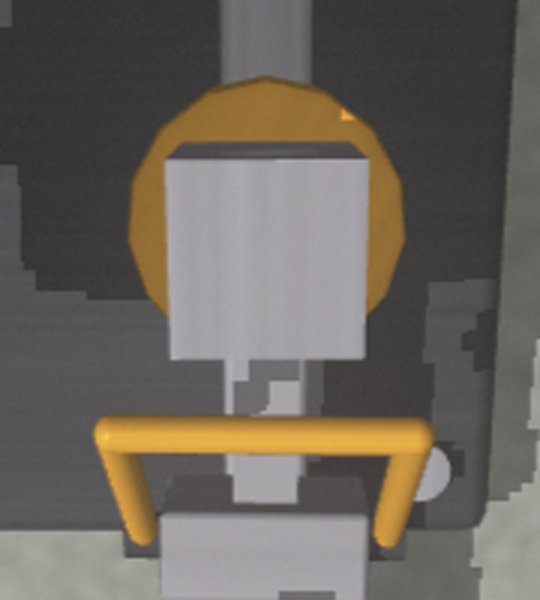

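Request:
send_rows(deltas=[{"rotation": [0,0,0],"delta_pos": [-2,0,0],"claw": -1},{"rotation": [0,0,0],"delta_pos": [-4,0,0],"claw": -1},{"rotation": [0,0,0],"delta_pos": [-5,0,0],"claw": -1},{"rotation": [0,0,0],"delta_pos": [-5,0,0],"claw": -1}])

```text
clock: 11.82
ee_pos: [0.4938, 0.0228, 0.1041]
orientation: [-0.026, 2.209, -2.209]
wrist_force: [-0.0, -0.4, -0.6]
finger_gap: 0.0072
```

Request:
send_rows(deltas=[{"rotation": [0,0,0],"delta_pos": [-2,0,0],"claw": -1},{"rotation": [0,0,0],"delta_pos": [-4,0,0],"claw": -1},{"rotation": [0,0,0],"delta_pos": [-5,0,0],"claw": -1},{"rotation": [0,0,0],"delta_pos": [-5,0,0],"claw": -1}])

```text
clock: 12.15
ee_pos: [0.4986, 0.0228, 0.104]
orientation: [-0.026, 2.209, -2.209]
wrist_force: [0.2, -0.5, -0.3]
finger_gap: 0.0072
```

Request:
send_rows(deltas=[{"rotation": [0,0,0],"delta_pos": [-2,0,0],"claw": -1},{"rotation": [0,0,0],"delta_pos": [-4,0,0],"claw": -1},{"rotation": [0,0,0],"delta_pos": [-6,0,0],"claw": -1},{"rotation": [0,0,0],"delta_pos": [-6,0,0],"claw": -1}])

```text
clock: 12.48
ee_pos: [0.5048, 0.023, 0.1041]
orientation: [-0.026, 2.209, -2.209]
wrist_force: [0.6, -0.2, -1.4]
finger_gap: 0.0071
```

```bash
python3 look.py w14; python3 -c "
import cv2,numpy as np
a=cv2.imread('pics/w14.png')[100:300,230:410]
cv2.imwrite('pics/w14c.png',cv2.resize(a,None,fx=3,fy=3,interpolation=cv2.INTER_CUBIC))"
```

```text
12.5333 [[0.5048, 0.023, 0.1041], [0.5046, 0.023, 0.104]] gap 0.0072 F [-0.5  0.5 -0.6] T [-0.027 -0.05   0.016] yaw 1.4 tooly [ 5.e-04  1.e-04 -1.e+00]
```

View pics/w14c.png

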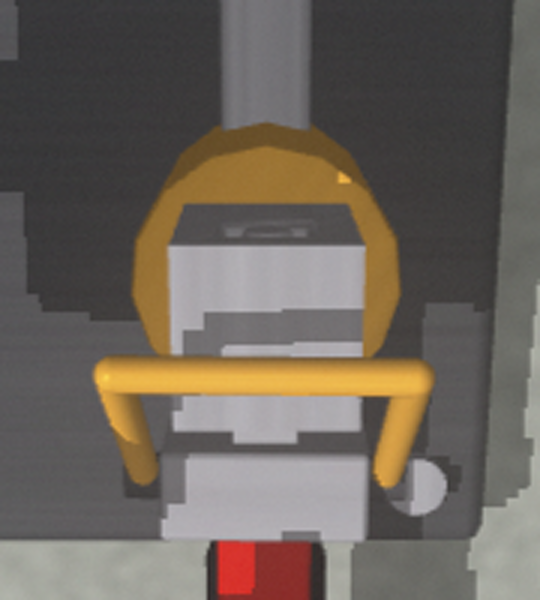

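Request:
send_rows(deltas=[{"rotation": [0,0,0],"delta_pos": [-1.5,0,0],"claw": -1},{"rotation": [0,0,0],"delta_pos": [-3,0,0],"claw": -1},{"rotation": [0,0,0],"delta_pos": [-3,0,0],"claw": -1}])

```text
clock: 12.83
ee_pos: [0.5075, 0.023, 0.104]
orientation: [-0.027, 2.209, -2.209]
wrist_force: [-0.0, -0.5, -1.5]
finger_gap: 0.0071
```

Request:
send_rows(deltas=[{"rotation": [0,0,0],"delta_pos": [-1,0,0],"claw": -1},{"rotation": [0,0,0],"delta_pos": [-1,0,0],"claw": -1}])

```text
clock: 13.0
ee_pos: [0.5083, 0.0231, 0.104]
orientation: [-0.027, 2.209, -2.209]
wrist_force: [1.6, -0.1, -1.4]
finger_gap: 0.007
```

Request:
send_rows(deltas=[{"rotation": [0,0,0],"delta_pos": [-0.5,0,0],"claw": -1},{"rotation": [0,0,0],"delta_pos": [-0.5,0,0],"claw": -1}])

```text
clock: 13.17
ee_pos: [0.5087, 0.0231, 0.104]
orientation: [-0.027, 2.209, -2.209]
wrist_force: [0.0, -0.4, -0.8]
finger_gap: 0.0074
```

Request:
send_rows(deltas=[{"rotation": [0,0,0],"delta_pos": [-0.7,0,0],"claw": -1},{"rotation": [0,0,0],"delta_pos": [-0.7,0,0],"claw": -1}])

```text
clock: 13.33
ee_pos: [0.5089, 0.023, 0.1039]
orientation: [-0.028, 2.209, -2.21]
wrist_force: [-1.6, -0.0, 0.3]
finger_gap: 0.0074
```

Request:
send_rows(deltas=[{"rotation": [0,0,0],"delta_pos": [-0.7,0,0],"claw": -1},{"rotation": [0,0,0],"delta_pos": [-0.7,0,0],"claw": -1}])

```text
clock: 13.5
ee_pos: [0.509, 0.023, 0.1037]
orientation: [-0.03, 2.21, -2.211]
wrist_force: [-3.4, -1.0, 1.3]
finger_gap: 0.0075
```

Request:
send_rows(deltas=[{"rotation": [0,0,0],"delta_pos": [-0.8,0,0],"claw": -1},{"rotation": [0,0,0],"delta_pos": [-0.8,0,0],"claw": -1},{"rotation": [0,0,0],"delta_pos": [-0.8,0,0],"claw": -1}])

```text
clock: 13.75
ee_pos: [0.509, 0.0229, 0.1035]
orientation: [-0.031, 2.21, -2.212]
wrist_force: [-7.3, -0.3, 2.6]
finger_gap: 0.0073
```

```bash
python3 look.py w15; python3 -c "
import cv2,numpy as np
a=cv2.imread('pics/w15.png')[100:300,230:410]
cv2.imwrite('pics/w15c.png',cv2.resize(a,None,fx=3,fy=3,interpolation=cv2.INTER_CUBIC))
from rig import cams
s=cams.camera('scene')['frame'];cv2.imwrite('pics/s15.png',cv2.resize(s[130:270,320:510],None,fx=4,fy=4,interpolation=cv2.INTER_CUBIC))"
```

```text
13.8 [[0.509, 0.0229, 0.1035], [0.509, 0.0229, 0.1035]] gap 0.0073 F [-6.7 -0.4  2.5] T [-0.1    1.416  0.028] yaw 1.4 tooly [-3.7e-03 -6.0e-04 -1.0e+00]
```

View pics/w15c.png

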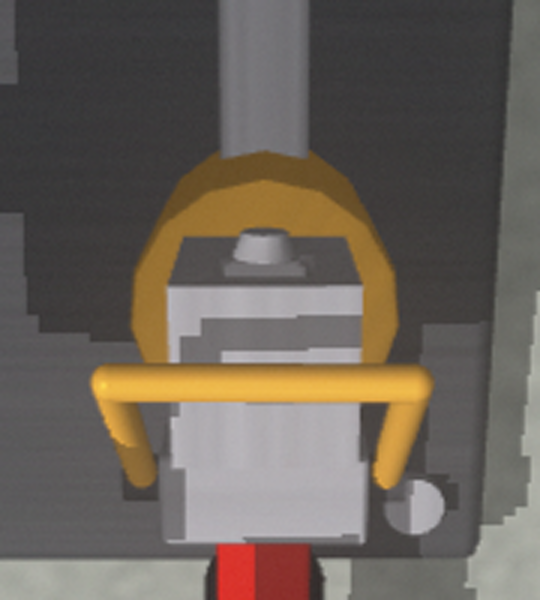

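View pics/s15.png

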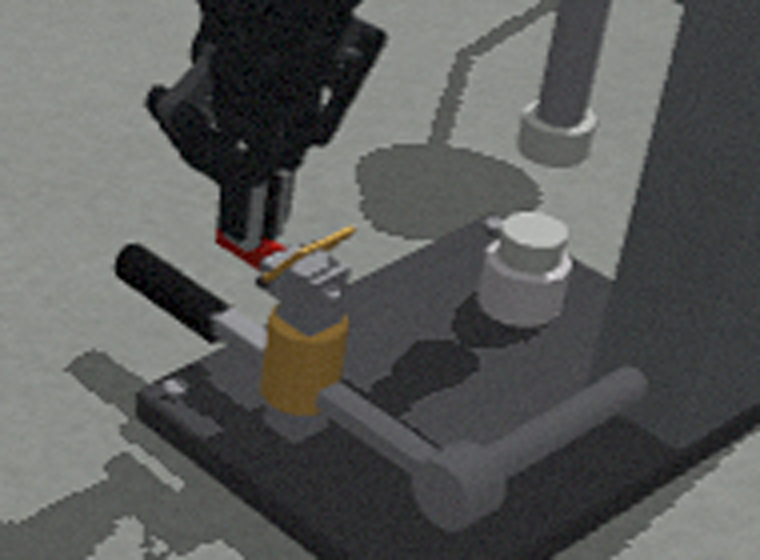

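The shoulder is home: 7 N reaction with no further travel, and the nose shows past the far face at crop (263,245). I'll ease the push off and let go.

Request:
send_rows(deltas=[{"rotation": [0,0,0],"delta_pos": [1.5,0,0],"claw": -1},{"rotation": [0,0,0],"delta_pos": [1.5,-0.3,0],"claw": -1},{"rotation": [0,0,0],"delta_pos": [1.5,-0.3,0],"claw": -1}])

```text
clock: 14.15
ee_pos: [0.509, 0.023, 0.1041]
orientation: [-0.028, 2.209, -2.21]
wrist_force: [-3.1, 1.2, -1.3]
finger_gap: 0.007
```

Request:
send_rows(deltas=[{"rotation": [0,0,0],"delta_pos": [0,0,0],"claw": -0.8},{"rotation": [0,0,0],"delta_pos": [0,0,0],"claw": -0.65},{"rotation": [0,0,0],"delta_pos": [0,0,0],"claw": -0.5},{"rotation": [0,0,0],"delta_pos": [0,0,0],"claw": -0.3},{"rotation": [0,0,0],"delta_pos": [0,0,0],"claw": -0.2},{"rotation": [0,0,0],"delta_pos": [0,0,0],"claw": -0.2}])

```text
clock: 14.65
ee_pos: [0.51, 0.0232, 0.1046]
orientation: [-0.026, 2.209, -2.208]
wrist_force: [0.2, 1.2, 0.9]
finger_gap: 0.0343
```

```bash
python3 look.py w16; python3 -c "
import cv2,numpy as np
from rig import cams
s=cams.camera('scene')['frame'];s=cv2.resize(s[130:270,320:510],None,fx=3,fy=3,interpolation=cv2.INTER_CUBIC)
a=cv2.imread('pics/w16.png')[100:310,230:410];a=cv2.resize(a,None,fx=2,fy=2,interpolation=cv2.INTER_CUBIC)
print(s.shape,a.shape);cv2.imwrite('pics/s16.png',np.hstack([s[:420],a[:420,:230*1]]) );cv2.imwrite('pics/w16c.png',a)"
```

```text
14.7 [[0.51, 0.0232, 0.1046], [0.5098, 0.0231, 0.1045]] gap 0.0346 F [-0.2 -0.8  0.4] T [0.015 0.089 0.005] yaw 1.4 tooly [ 9.e-04  1.e-04 -1.e+00]
(420, 570, 3) (420, 360, 3)
```

View pics/s16.png

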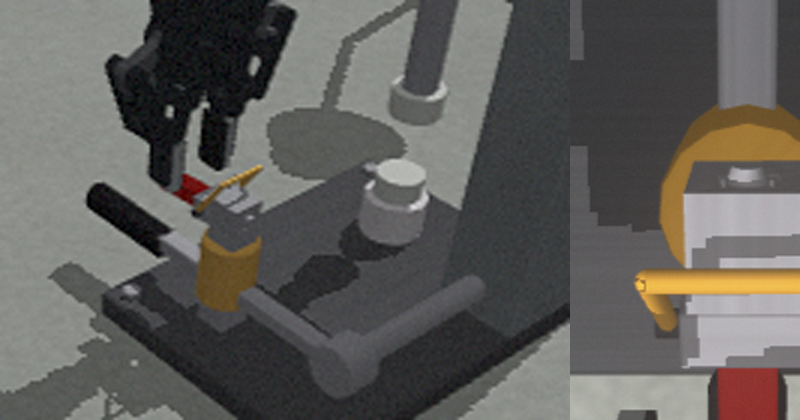

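View pics/w16.png

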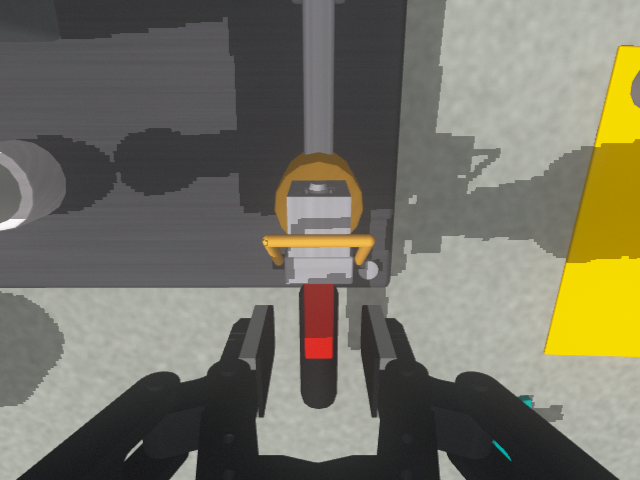

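Request:
send_rows(deltas=[{"rotation": [0,0,0],"delta_pos": [0,-10,0],"claw": -0.2},{"rotation": [0,0,0],"delta_pos": [0,-28,0],"claw": -0.2},{"rotation": [0,0,0],"delta_pos": [0,-48,0],"claw": -0.2},{"rotation": [0,0,0],"delta_pos": [0,-60,0],"claw": -0.6},{"rotation": [0,0,0],"delta_pos": [0,-60,0],"claw": -1},{"rotation": [0,0,0],"delta_pos": [0,-60,0],"claw": -1},{"rotation": [0,0,0],"delta_pos": [0,-60,0],"claw": -1},{"rotation": [0,0,0],"delta_pos": [0,-60,0],"claw": -1}], force=30)

```text
clock: 15.47
ee_pos: [0.5087, 0.023, 0.1635]
orientation: [-0.029, 2.21, -2.21]
wrist_force: [-0.8, 0.7, 0.1]
finger_gap: 0.0
```

```bash
python3 look.py w17; python3 - <<'E'
from h import *
import pickle
R=[]
for n in ("w16","w17"):
    o,c=pickle.load(open(n+".pkl","rb"));f=c["frame"]
    h=cv2.cvtColor(f,cv2.COLOR_BGR2HSV)
    m=((h[...,0]>10)&(h[...,0]<26)&(h[...,1]>150)&(h[...,2]>150))
    m[:,:255]=0;m[:,385:]=0;m[:150]=0
    rows=[(r,m[r].sum(),*(np.nonzero(m[r])[0][[0,-1]])) for r in range(150,400) if m[r].sum()>50]
    print(n,rows)
    R.append((o,c,rows))
E
```

```text
15.5167 [[0.5087, 0.023, 0.1635], [0.5087, 0.023, 0.1635]] gap -0.0002 F [ 0.1  0.6 -0.5] T [ 0.033 -0.005  0.044] yaw 1.4 tooly [-1.7e-03 -2.0e-04 -1.0e+00]
w16 [(171, np.int64(52), np.int64(293), np.int64(344)), (172, np.int64(54), np.int64(292), np.int64(345)), (173, np.int64(56), np.int64(291), np.int64(346)), (174, np.int64(59), np.int64(290), np.int64(348)), (175, np.int64(62), np.int64(288), np.int64(349)), (176, np.int64(63), np.int64(288), np.int64(350)), (177, np.int64(66), np.int64(286), np.int64(351)), (178, np.int64(67), np.int64(285), np.int64(351)), (179, np.int64(68), np.int64(285), np.int64(352)), (236, np.int64(106), np.int64(265), np.int64(370)), (237, np.int64(108), np.int64(264), np.int64(371)), (238, np.int64(110), np.int64(263), np.int64(372)), (239, np.int64(110), np.int64(264), np.int64(373)), (240, np.int64(111), np.int64(263), np.int64(373)), (241, np.int64(111), np.int64(263), np.int64(373)), (242, np.int64(111), np.int64(263), np.int64(373)), (243, np.int64(111), np.int64(263), np.int64(373)), (244, np.int64(110), np.int64(264), np.int64(373)), (245, np.int64(108), np.int64(265), np.int64(372)), (246, np.int64(107), np.int64(265), np.int64(371))]
w17 [(192, np.int64(73), np.int64(281), np.int64(353)), (193, np.int64(76), np.int64(280), np.int64(355)), (194, np.int64(74), np.int64(282), np.int64(355)), (195, np.int64(77), np.int64(279), np.int64(355)), (196, np.int64(76), np.int64(280), np.int64(355)), (197, np.int64(76), np.int64(280), np.int64(355)), (198, np.int64(76), np.int64(280), np.int64(355))]
```

View pics/w17.png

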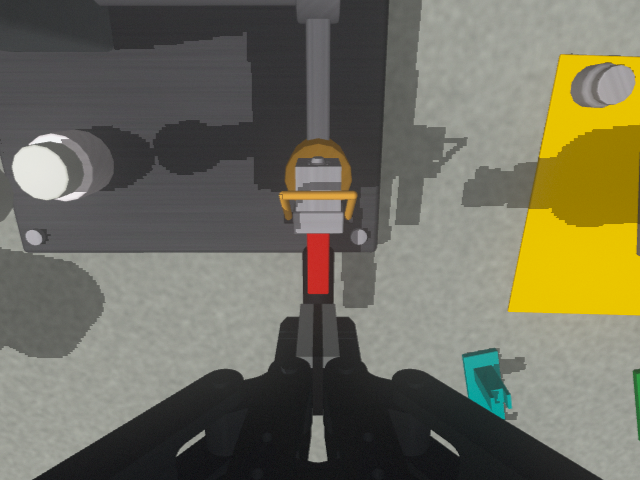

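```bash
python3 - <<'E'
from h import *
from rig import bot,cams
import pickle
print("tips",bot.tips_ahead)
o16,c16=pickle.load(open("w16.pkl","rb"));o,c=pickle.load(open("w17.pkl","rb"))
B,e=two(ray(c16,(318.2,241.),o16),ray(c,(317.5,195.2),o));print("bar",B,e)
s=cams.camera("scene")
R=Rn.from_rotvec(o["orientation"]).as_matrix()
x0,y0,w,h,k=350,110,160,130,5
im=cv2.resize(s["frame"][y0:y0+h,x0:x0+w],None,fx=k,fy=k,interpolation=cv2.INTER_CUBIC)
for X in (-11,11):
  for Y,col in ((17,(0,255,0)),(0,(0,255,255)),(-10,(255,0,255))):
    P=o["ee_pos"]+R@(np.array([X,Y,0])/1e3);u=proj(s,P)
    cv2.circle(im,tuple(int(v) for v in ((u-[x0,y0])*k+k/2)),3,col,-1)
u=proj(s,B);cv2.circle(im,tuple(int(v) for v in ((u-[x0,y0])*k+k/2)),3,(255,255,0),-1)
cv2.imwrite("pics/s17.png",im)
im=c["frame"].copy()
for X in (-11,11):
  for Y,col in ((17,(0,255,0)),(0,(0,255,255)),(-10,(255,0,255))):
    P=o["ee_pos"]+R@(np.array([X,Y,0])/1e3);u=proj(c,P,o);print(X,Y,u)
E
```

```text
tips 0.017
bar [0.55239241 0.02444775 0.13258893] 3.721856397777796e-05
-11 17 [318.54883665 275.53584474]
-11 0 [318.69324295 292.86143883]
-11 -10 [318.79228237 304.74399979]
11 17 [318.56643926 319.82399212]
11 0 [318.70643246 340.59666034]
11 -10 [318.80183685 354.75308924]
```

View pics/s17.png

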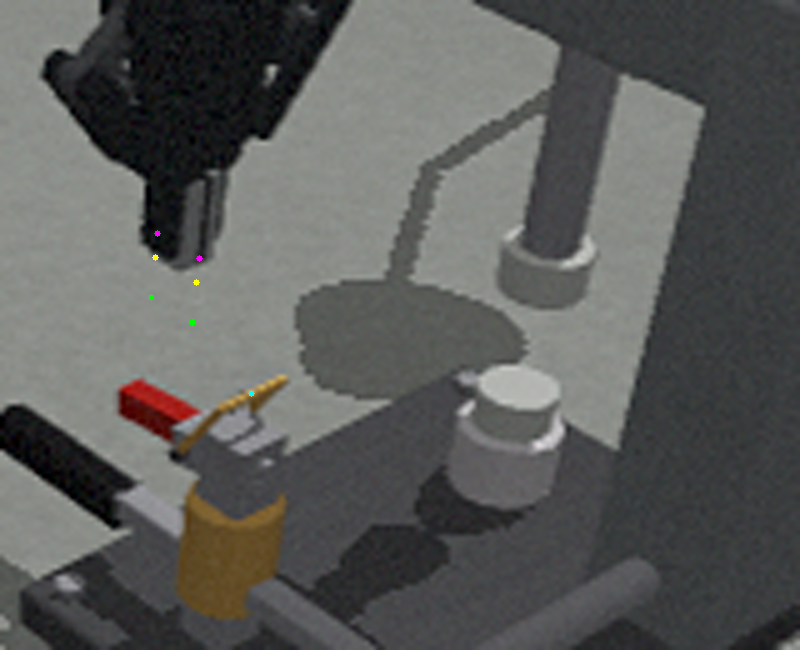

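By triangulation the bar is at (0.552, 0.024, 0.133), as expected. Visually the fingertips end about 25 mm short of the stated 17 mm. I'll first assume the stated length, move in behind the bar, and go by feel.

Request:
send_rows(deltas=[{"rotation": [0,0,0],"delta_pos": [-8,0,0],"claw": -1},{"rotation": [0,0,0],"delta_pos": [-18,3,0],"claw": -1},{"rotation": [0,0,0],"delta_pos": [-23,8,0],"claw": -1},{"rotation": [0,0,0],"delta_pos": [-23,12,0],"claw": -1},{"rotation": [0,0,0],"delta_pos": [-23,12,0],"claw": -1},{"rotation": [0,0,0],"delta_pos": [-23,12,0],"claw": -1}])

```text
clock: 16.12
ee_pos: [0.5318, 0.0236, 0.1515]
orientation: [-0.029, 2.21, -2.21]
wrist_force: [-0.0, -0.1, 0.5]
finger_gap: 0.0002
```

```bash
python3 look.py w18;python3 - <<'E'
from rig import cams
import cv2
s=cams.camera("scene");cv2.imwrite("pics/s18.png",cv2.resize(s["frame"][110:240,350:510],None,fx=5,fy=5,interpolation=cv2.INTER_CUBIC))
E
```

```text
16.1667 [[0.5318, 0.0236, 0.1515], [0.5319, 0.0236, 0.1519]] gap -0.0001 F [ 0.2  0.1 -0.1] T [ 0.013  0.043 -0.015] yaw 1.4 tooly [-1.1e-03 -1.0e-04 -1.0e+00]
```

View pics/s18.png

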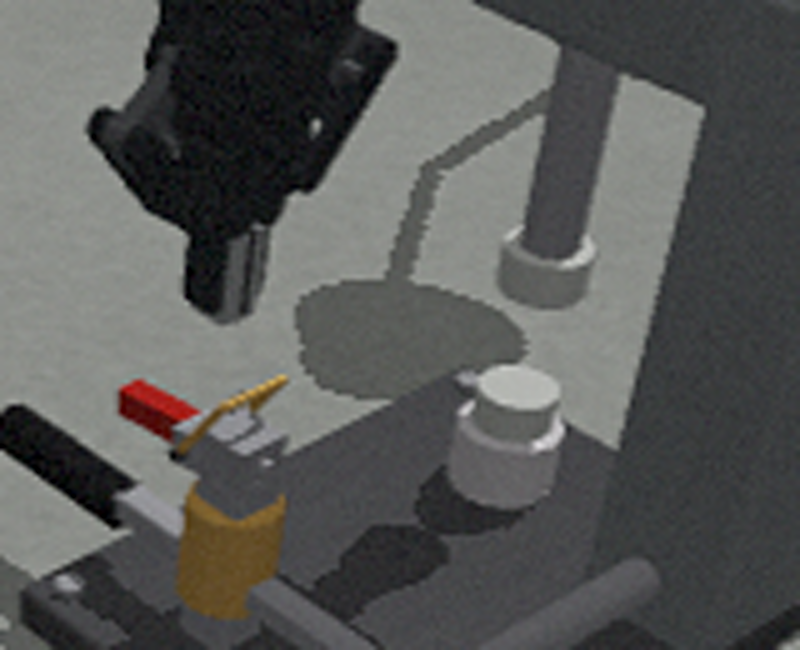

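View pics/w18.png

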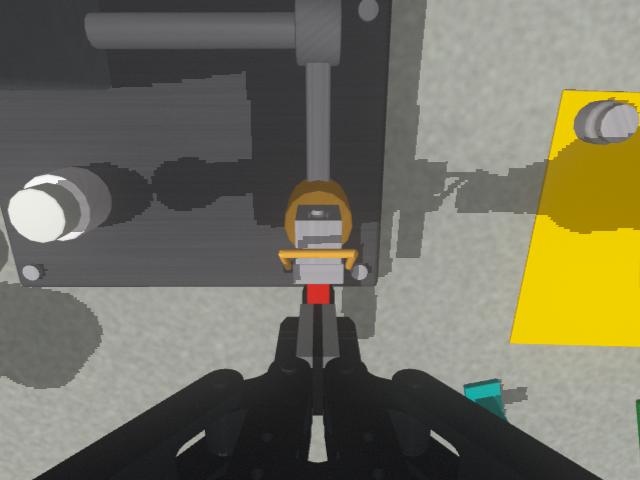

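Request:
send_rows(deltas=[{"rotation": [0,0,0],"delta_pos": [-3,0,0],"claw": -1},{"rotation": [0,0,0],"delta_pos": [-6,0,0],"claw": -1},{"rotation": [0,0,0],"delta_pos": [-8,0,0],"claw": -1},{"rotation": [0,0,0],"delta_pos": [-8,0,0],"claw": -1}])

```text
clock: 16.6
ee_pos: [0.541, 0.0239, 0.1525]
orientation: [-0.026, 2.209, -2.209]
wrist_force: [-0.4, 0.2, -0.3]
finger_gap: 0.0005
```

Request:
send_rows(deltas=[{"rotation": [0,0,0],"delta_pos": [-2,0,0],"claw": -1},{"rotation": [0,0,0],"delta_pos": [-4,0,0],"claw": -1},{"rotation": [0,0,0],"delta_pos": [-4,0,0],"claw": -1}])

```text
clock: 16.85
ee_pos: [0.5448, 0.024, 0.1523]
orientation: [-0.027, 2.209, -2.209]
wrist_force: [2.1, 0.5, -0.1]
finger_gap: 0.0002
```

```bash
python3 look.py w19;python3 - <<'E'
from rig import cams
import cv2,numpy as np
s=cams.camera("scene")["frame"];a=cv2.resize(s[140:230,370:470],None,fx=4,fy=4,interpolation=cv2.INTER_CUBIC)
w=cv2.imread("pics/w19.png")[190:370,230:410];w=cv2.resize(w,(360,360),interpolation=cv2.INTER_CUBIC)
cv2.imwrite("pics/s19.png",np.hstack([a,w]))
E
```

```text
16.9 [[0.5448, 0.024, 0.1523], [0.5446, 0.024, 0.1523]] gap -0.0001 F [-0.5 -0.7 -0.5] T [ 0.028 -0.016  0.048] yaw 1.4 tooly [ 1.e-04  0.e+00 -1.e+00]
```

View pics/s19.png

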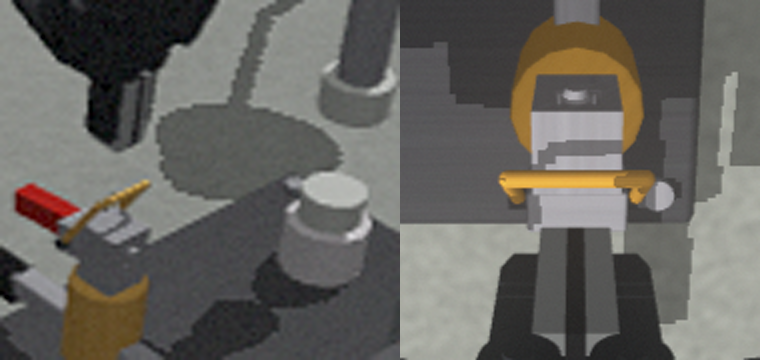

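Request:
send_rows(deltas=[{"rotation": [0,0,0],"delta_pos": [6,0,0],"claw": -1},{"rotation": [0,0,0],"delta_pos": [13,0,0],"claw": -1},{"rotation": [0,0,0],"delta_pos": [13,6,0],"claw": -1},{"rotation": [0,0,0],"delta_pos": [13,12,0],"claw": -1},{"rotation": [0,0,0],"delta_pos": [13,12,0],"claw": -1}])

```text
clock: 17.42
ee_pos: [0.5304, 0.0235, 0.139]
orientation: [-0.029, 2.21, -2.21]
wrist_force: [-0.2, -0.9, -0.1]
finger_gap: -0.0004
```

Request:
send_rows(deltas=[{"rotation": [0,0,0],"delta_pos": [-3,0,0],"claw": -1},{"rotation": [0,0,0],"delta_pos": [-5,0,0],"claw": -1},{"rotation": [0,0,0],"delta_pos": [-5,0,0],"claw": -1}])

```text
clock: 17.67
ee_pos: [0.5373, 0.0238, 0.1405]
orientation: [-0.026, 2.209, -2.209]
wrist_force: [0.3, -0.5, 0.5]
finger_gap: -0.0002
```

Request:
send_rows(deltas=[{"rotation": [0,0,0],"delta_pos": [-2,0,0],"claw": -1},{"rotation": [0,0,0],"delta_pos": [-4,0,0],"claw": -1},{"rotation": [0,0,0],"delta_pos": [-4,0,0],"claw": -1}])

```text
clock: 17.92
ee_pos: [0.541, 0.0239, 0.1405]
orientation: [-0.026, 2.209, -2.209]
wrist_force: [-0.3, 0.5, -0.4]
finger_gap: 0.0001
```

Request:
send_rows(deltas=[{"rotation": [0,0,0],"delta_pos": [6,0,0],"claw": -1},{"rotation": [0,0,0],"delta_pos": [12,0,0],"claw": -1},{"rotation": [0,0,0],"delta_pos": [12,6,0],"claw": -1},{"rotation": [0,0,0],"delta_pos": [12,11,0],"claw": -1},{"rotation": [0,0,0],"delta_pos": [12,11,0],"claw": -1},{"rotation": [0,0,0],"delta_pos": [12,11,0],"claw": -1}])

```text
clock: 18.42
ee_pos: [0.528, 0.0235, 0.1288]
orientation: [-0.028, 2.209, -2.21]
wrist_force: [-0.1, -0.1, 0.7]
finger_gap: -0.0001
```

```bash
python3 look.py w20;python3 - <<'E'
from rig import cams
import cv2,numpy as np
s=cams.camera("scene")["frame"];a=cv2.resize(s[140:230,370:470],None,fx=4,fy=4,interpolation=cv2.INTER_CUBIC)
w=cv2.imread("pics/w20.png")[190:370,230:410];w=cv2.resize(w,(360,360),interpolation=cv2.INTER_CUBIC)
cv2.imwrite("pics/s20.png",np.hstack([a,w]))
E
```

```text
18.4667 [[0.528, 0.0235, 0.1288], [0.5284, 0.0236, 0.1291]] gap 0.0003 F [-0.5 -0.9  0.2] T [-0.002 -0.001 -0.002] yaw 1.4 tooly [-4.e-04 -0.e+00 -1.e+00]
```

View pics/s20.png

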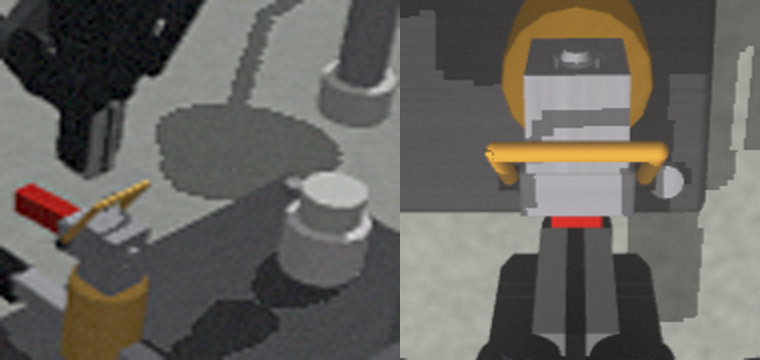

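Request:
send_rows(deltas=[{"rotation": [0,0,0],"delta_pos": [0,3,0],"claw": -1},{"rotation": [0,0,0],"delta_pos": [-3,5,0],"claw": -1},{"rotation": [0,0,0],"delta_pos": [-6,5,0],"claw": -1},{"rotation": [0,0,0],"delta_pos": [-9,5,0],"claw": -1},{"rotation": [0,0,0],"delta_pos": [-9,5,0],"claw": -1}])

```text
clock: 18.98
ee_pos: [0.5383, 0.0239, 0.1244]
orientation: [-0.026, 2.209, -2.209]
wrist_force: [-0.3, 0.0, 0.3]
finger_gap: -0.0001
```

Request:
send_rows(deltas=[{"rotation": [0,0,0],"delta_pos": [-1,0,0],"claw": -1},{"rotation": [0,0,0],"delta_pos": [-2,0,0],"claw": -1},{"rotation": [0,0,0],"delta_pos": [-2,0,0],"claw": -1}])

```text
clock: 19.23
ee_pos: [0.5396, 0.0238, 0.1243]
orientation: [-0.027, 2.209, -2.209]
wrist_force: [-0.6, 0.5, -0.3]
finger_gap: 0.0
```

Request:
send_rows(deltas=[{"rotation": [0,0,0],"delta_pos": [-1,0,0],"claw": -1},{"rotation": [0,0,0],"delta_pos": [-2,0,0],"claw": -1},{"rotation": [0,0,0],"delta_pos": [-2,0,0],"claw": -1}])

```text
clock: 19.48
ee_pos: [0.5413, 0.0239, 0.1242]
orientation: [-0.027, 2.209, -2.209]
wrist_force: [-0.0, 0.1, -0.1]
finger_gap: -0.0001
```

```bash
python3 look.py w21;python3 - <<'E'
from rig import cams
import cv2,numpy as np
s=cams.camera("scene")["frame"];a=cv2.resize(s[140:230,370:470],None,fx=4,fy=4,interpolation=cv2.INTER_CUBIC)
w=cv2.imread("pics/w21.png")[190:370,230:410];w=cv2.resize(w,(360,360),interpolation=cv2.INTER_CUBIC)
cv2.imwrite("pics/s21.png",np.hstack([a,w]))
E
```

```text
19.5333 [[0.5413, 0.0239, 0.1242], [0.5413, 0.0239, 0.1242]] gap 0.0003 F [-0.3  0.2 -0. ] T [-0.011  0.107 -0.014] yaw 1.4 tooly [-3.e-04 -1.e-04 -1.e+00]
```

View pics/s21.png

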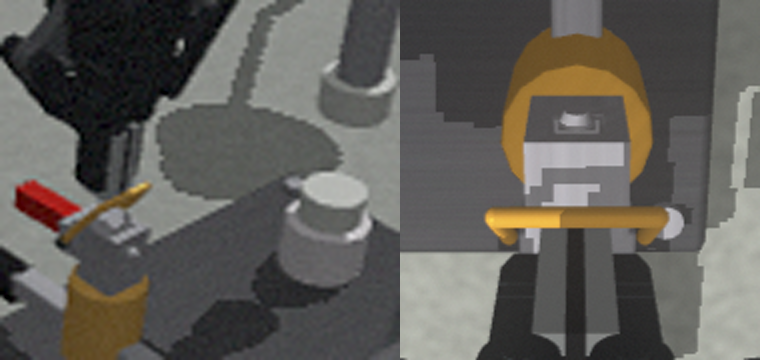

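The fingers are just behind the bar (wrist crop (575,215)). Now I'll push along its arc in small steps.

Request:
send_rows(deltas=[{"rotation": [0,0,0],"delta_pos": [-1.5,0.5,0],"claw": -1},{"rotation": [0,0,0],"delta_pos": [-3,1.5,0],"claw": -1},{"rotation": [0,0,0],"delta_pos": [-4.5,2.5,0],"claw": -1},{"rotation": [0,0,0],"delta_pos": [-4.5,2.5,0],"claw": -1}])

```text
clock: 19.97
ee_pos: [0.5457, 0.024, 0.1216]
orientation: [-0.028, 2.209, -2.21]
wrist_force: [-2.4, 0.3, 1.5]
finger_gap: 0.0001
```

```bash
cat > l2.py <<'E'
import sys,subprocess
n=sys.argv[1]
print(subprocess.run(["python3","look.py","w"+n],capture_output=True,text=True).stdout)
from rig import cams
import cv2,numpy as np
s=cams.camera("scene")["frame"];a=cv2.resize(s[140:230,370:470],None,fx=4,fy=4,interpolation=cv2.INTER_CUBIC)
w=cv2.imread(f"pics/w{n}.png")[190:370,230:410];w=cv2.resize(w,(360,360),interpolation=cv2.INTER_CUBIC)
cv2.imwrite(f"pics/s{n}.png",np.hstack([a,w]))
E
python3 l2.py 22
```

```text
20.0167 [[0.5457, 0.024, 0.1216], [0.5457, 0.024, 0.1216]] gap -0.0001 F [-2.7 -0.   1.5] T [ 0.014  0.464 -0.045] yaw 1.4 tooly [-7.e-04 -1.e-04 -1.e+00]
```

View pics/s22.png

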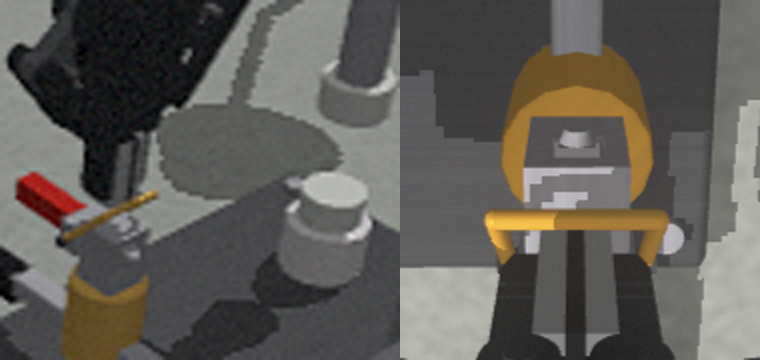

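The loop is swinging (reaction −2.7 N in x, +1.5 N in z, along the arc). Continuing.

Request:
send_rows(deltas=[{"rotation": [0,0,0],"delta_pos": [-1.3,1,0],"claw": -1},{"rotation": [0,0,0],"delta_pos": [-2.6,2,0],"claw": -1},{"rotation": [0,0,0],"delta_pos": [-3.7,3,0],"claw": -1},{"rotation": [0,0,0],"delta_pos": [-3.7,3,0],"claw": -1}])

```text
clock: 20.45
ee_pos: [0.5493, 0.024, 0.1183]
orientation: [-0.028, 2.209, -2.21]
wrist_force: [-3.4, -0.3, -1.0]
finger_gap: 0.0003
```

```bash
python3 l2.py 23
```

```text
20.5 [[0.5493, 0.024, 0.1183], [0.5492, 0.024, 0.1183]] gap 0.0001 F [-3.3 -0.5 -0.7] T [ 0.026  0.684 -0.043] yaw 1.4 tooly [-1.e-03 -1.e-04 -1.e+00]
```

View pics/s23.png

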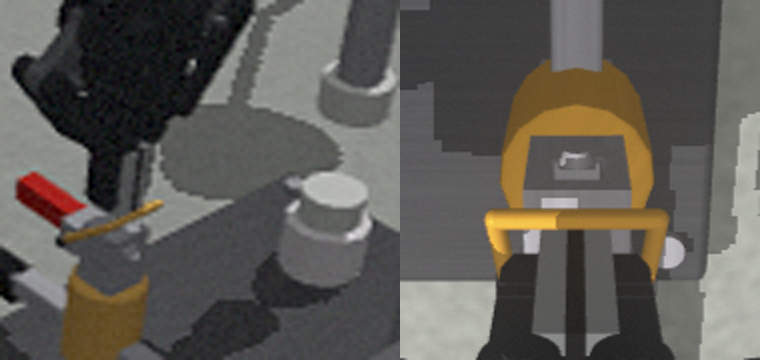

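Request:
send_rows(deltas=[{"rotation": [0,0,0],"delta_pos": [-1,0.5,0],"claw": -1},{"rotation": [0,0,0],"delta_pos": [-2,1.2,0],"claw": -1},{"rotation": [0,0,0],"delta_pos": [-3,2,0],"claw": -1},{"rotation": [0,0,0],"delta_pos": [-3,2,0],"claw": -1}])

```text
clock: 20.93
ee_pos: [0.5514, 0.0241, 0.116]
orientation: [-0.03, 2.21, -2.211]
wrist_force: [-4.4, 0.3, -2.3]
finger_gap: 0.0001
```

```bash
python3 l2.py 24
```

```text
20.9833 [[0.5514, 0.0241, 0.116], [0.5514, 0.024, 0.116]] gap -0.0002 F [-5.   0.1 -2.2] T [0.047 1.106 0.011] yaw 1.4 tooly [-2.6e-03 -3.0e-04 -1.0e+00]
```

View pics/s24.png

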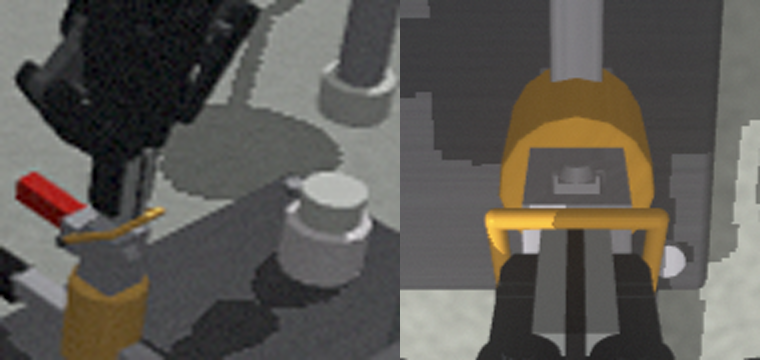

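Request:
send_rows(deltas=[{"rotation": [0,0,0],"delta_pos": [-0.5,1.5,0],"claw": -1},{"rotation": [0,0,0],"delta_pos": [-1,3,0],"claw": -1},{"rotation": [0,0,0],"delta_pos": [-1.5,4,0],"claw": -1},{"rotation": [0,0,0],"delta_pos": [-1.5,4,0],"claw": -1}])

```text
clock: 21.42
ee_pos: [0.5555, 0.0243, 0.1131]
orientation: [-0.024, 2.208, -2.207]
wrist_force: [1.0, -0.2, -0.3]
finger_gap: -0.0
```

```bash
python3 l2.py 25
```

```text
21.4667 [[0.5555, 0.0243, 0.1131], [0.5559, 0.0244, 0.1134]] gap 0.0001 F [ 0.2 -0.7  0.3] T [0.017 0.049 0.   ] yaw 1.4 tooly [ 3.6e-03  5.0e-04 -1.0e+00]
```

View pics/s25.png

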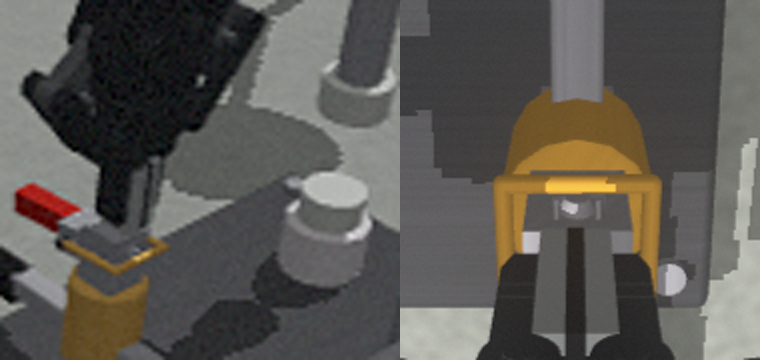

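The loop has snapped shut around the post (scene crop bar at (140,255)) and the force fell to zero. Now I'll lift clear and check.

Request:
send_rows(deltas=[{"rotation": [0,0,0],"delta_pos": [0,-8,0],"claw": -1},{"rotation": [0,0,0],"delta_pos": [0,-25,0],"claw": -1},{"rotation": [0,0,0],"delta_pos": [0,-50,0],"claw": -1},{"rotation": [0,0,0],"delta_pos": [10,-80,0],"claw": -1},{"rotation": [0,0,0],"delta_pos": [20,-100,0],"claw": -1},{"rotation": [0,0,0],"delta_pos": [30,-110,0],"claw": -1},{"rotation": [0,0,0],"delta_pos": [30,-110,0],"claw": -1},{"rotation": [0,0,0],"delta_pos": [30,-110,0],"claw": -1}])

```text
clock: 22.23
ee_pos: [0.5248, 0.0235, 0.224]
orientation: [-0.024, 2.208, -2.208]
wrist_force: [0.0, -1.0, 0.2]
finger_gap: 0.0003
```

```bash
python3 look.py w26;python3 - <<'E'
from rig import cams
import cv2,numpy as np
s=cams.camera("scene")["frame"];cv2.imwrite("pics/s26full.png",s)
a=cv2.resize(s[160:250,370:470],None,fx=4,fy=4,interpolation=cv2.INTER_CUBIC)
w=cv2.imread("pics/w26.png")[150:330,230:410];w=cv2.resize(w,(360,360),interpolation=cv2.INTER_CUBIC)
cv2.imwrite("pics/s26.png",np.hstack([a,w]))
cv2.imwrite("pics/t26.png",cams.camera("top")["frame"])
E
```

```text
22.2833 [[0.5248, 0.0235, 0.224], [0.5245, 0.0234, 0.223]] gap -0.0001 F [0.2 0.3 0.6] T [-0.032  0.007 -0.006] yaw 1.4 tooly [ 0.0011 -0.     -1.    ]
```

View pics/s26.png

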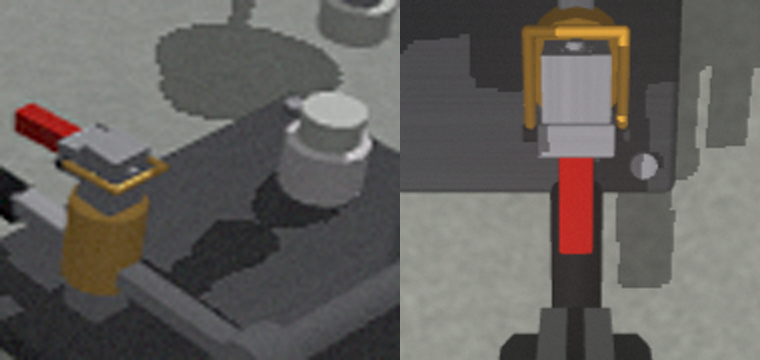

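View pics/s26full.png

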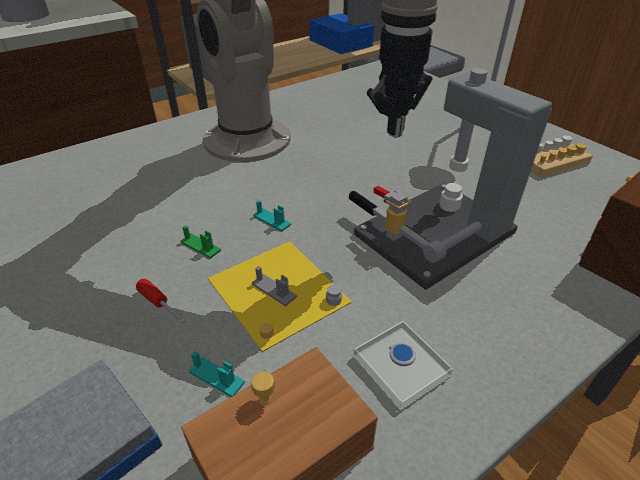

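```bash
python3 - <<'E'
from h import *
import pickle
o,c=pickle.load(open("w26.pkl","rb"))
cv2.imwrite("pics/w26c.png",cv2.resize(c["frame"][150:260,270:370],None,fx=6,fy=6,interpolation=cv2.INTER_CUBIC))
E
```

```text
(no output)
```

View pics/w26c.png

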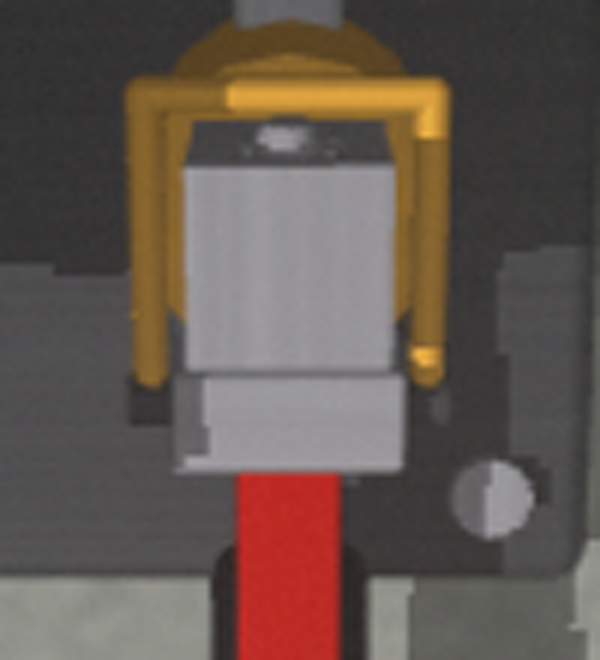

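View pics/t26.png

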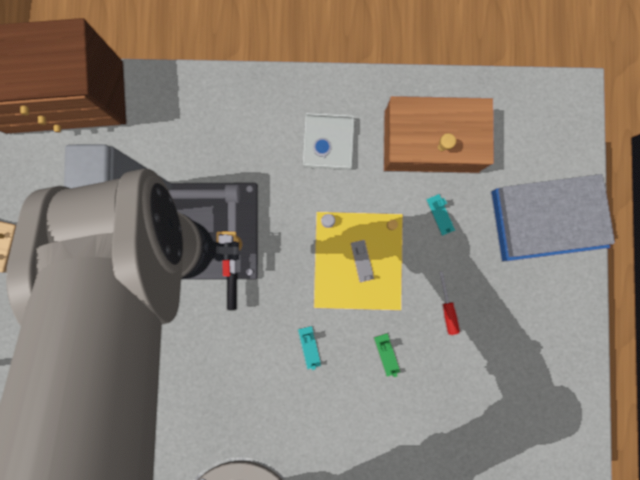

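Shoulder flush with the post face, loop level all round the post, nothing else moved, and wrist force about 0. Handing in.

```bash
python3 -c "
from rig import bot,job_done
print(bot.get_obs()['wrist_force'],bot.get_obs()['clock']);print(job_done())"
```

```text
[-0.57760396  0.53525252 -1.28754442] 22.4333
the job is handed in; nothing more can be done
None
```

The lever is locked: the hitch pin is fully home in the post and its brass loop has snapped shut around it. I handed in at 22.4 s on the robot's clock, with the gripper clear of everything.

- **Finding the hole:** I lifted the pin from the grey rest, then found the post's height by camera parallax (top 115.5 mm above the worktop). A light touch of the shank on the post top agreed. The brass eye gave a rougher 113.5 mm, so I went with the other two.
- **Inserting the pin:** It met about 2 N of resistance on the way in. At the shoulder it stopped against about 7 N, the largest force I read on the press.
- **Closing the loop:** I pushed it along its arc with closed fingers, with at most about 5 N, until it snapped shut.

**Last checks:** The final pictures show the shoulder flush with the post face and the nose through the far side. The loop lies level around the post, and the other things look to be where they were.

**What disagreed:**
- **Fingertip length:** The fingertips looked about 25 mm shorter than the stated 17 mm ahead of the TCP. Two trial passes behind the bar at the stated length met nothing, so I went lower.
- **Grip opening:** It read about 7 mm on the 12 mm handle, but the grip held throughout.

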